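# Load the label unwinder's core rings

### The arm

A 6-joint arm with a two-finger parallel gripper is mounted at the origin on the work surface. World frame = base frame: x ahead of the robot, y to its left, z up, the work surface at z = 0. Lengths are in mm, angles in rad, forces in N, time in s.
With the tool pointing down it reaches from about 350 to 775 mm from the base axis. Payload 7.3 kg.
Tool frame: the origin (TCP) lies midway between the tips of the shut fingers; the grasp point (between the pads) lies 19 mm behind it; x points along the fingers, z is the direction in which the jaws open and shut, and the axes are right-handed (so a half turn about x gives the same grasp; the last joint's range is limited). The gripper opens to 92 mm and grips with 3 to 60 N. Pads are 19 mm wide; open, the fingers measure 130 mm over their backs; the gripper's body (75 mm by 190 mm) begins 47 mm behind the grasp point.
Start: joints at [-1.422, 0.342, 1.524, -0, 1.275, -0.146], TCP at [152.56, -502.365, 226.741] pointing down, gripper open.
Joint ranges: [-2.53, 2.53], [-0.77, 2.02], [0.04, 2.7], [-1, 4.14], [0.28, 2.66], [-3.11, 3.11]. Speed limits (rad/s): [2.57, 2.57, 3.14, 3.14, 3.14, 3.14].

### API

Orientations are given as [roll, pitch, yaw] about the fixed x, y, z axes, in that order (R = Rz(yaw) Ry(pitch) Rx(roll)).
In Python, from plant import monitor, optics, close_job gives the robot as it stands.
- The arm moves only by the tool send_rows, never from a script. Its argument "commands" is a list that holds one entry, the list of rows, each a list of 5 numbers: the shift along the tool's x, y, z in m, then the turn about the tool's x in degrees, then the finger opening in m, from 0 to 0.0918. A call has 1 to 10 rows; each row shifts and turns the pose as measured when the row begins, along the tool's axes as they then stand; what a row does not reach is not made up. A row lasts 1/12 s, in which the tool goes at most 41.7 mm and 7.16 degrees, less where a joint would pass 70% of its speed; a pose out of reach is approached as far as the arm can. A call with a gripper value outside its range is refused whole. The fingers move at their own pace and stop on an object; the grip force is fixed at half the most. Time passes only in rows, so rows that do not move let the fingers close. It gives the time, the measured TCP pose, the force and the opening at its end, in the units of the state.
- monitor.get_obs(): the state, without advancing time (a new reading comes with each control period).
- optics.capture(name): name is "scene" or "side" or "wrist"; returns a dict with "color" (420x560x3 uint8, blue, green, red), "camera_matrix" (3x3 intrinsics, pixels), "camera_from_world" (4x4, takes a point from world to camera coordinates); the wrist camera has in their place "T_tool_cam" (4x4, takes a point from camera to tool coordinates, whose origin is the TCP and whose axes are the tool frame's). Camera axes: x right, y down, z forward; pixel columns grow to the right and rows downward; lengths in mm; the calibration is good to about 2 mm. A picture is of the moment at which its call begins: read the wrist's pose just before it. There is no depth.
- close_job(): hands the job in, once; it reports no verdict.
The state is a dict: "time": time; "joint_positions": joint angles; "dq": joint speeds; "tau": joint torques, N m; "tool_pos": TCP position; "tcp_rot": TCP orientation; "contact_force": force on the tool from outside, world axes, zero at the start; "moment": the same for the moment, N m; "grip_width": finger opening in mm.
Only numpy, scipy, OpenCV 4.12 (cv2) and the standard library are available. Lean on these libraries where they do the work, as an engineer would, in place of code of your own. Each camera call takes 0.05 s, during which the arm holds its last target.

### The job

Thread the three coloured core rings onto the label unwinder's spindle in size order: the blue large one first at the bottom, then the orange medium one, then the green small one on top, letting go of each before the next. Then push the stack down with its stiff red disc until the disc is fully home on the hub, and let go. Feel your way gently: never force a ring or ram the unwinder, and leave the other things on the bench alone.

Things in the scene. Friction and masses are not known exactly. Their poses are not given: they have to be found in the camera images.
- unwinder: Label unwinder, fixed to the bench: white base plate 150 x 150 x 26 mm, black round hub (diameter 72 mm) up to 42 mm, an upright bare steel spindle, and a red disc round the spindle above the hub. Origin at the centre of the plate's underside, z up. Contact forces on the unwinder above 45 N are too rough.
- spindle_end (a point): Nominal spindle end, 100 mm above the unwinder's origin. The spindle (diameter 18 mm; flat end with a 2 mm chamfer) is upright and firm but stands on an eccentric belt-tension mount: its true axis is 6 mm off this point, in a direction set differently each time and not measured. Find it by feel, e.g. slide a ring lightly round over the end until it drops on.
- disc_home (a point): Point 50 mm above the unwinder's origin: height of the red disc's top when fully home on a hard stop (stacked ring centres then 6, 18 and 30 mm above it). The disc (diameter 56 mm, 7 mm thick) slides stiffly on the spindle: about 8 N moves it down, it stays where left and carries the rings without sinking. It starts 5 to 8 mm above home.
- ring_large_c (a point): Blue ring, outside diameter 60 mm, 12 mm high, plain round bore 20 mm, 80 g, lying flat; both faces alike. This point is its centre, half-way up (6 mm above its underside); z is the ring's axis. It is the largest of the three.
- ring_medium_c (a point): Orange ring, outside diameter 48 mm, 12 mm high, plain round bore 20 mm, 50 g, lying flat; both faces alike. This point is its centre, half-way up (6 mm above its underside); z is the ring's axis. It is the middle one of the three.
- ring_small_c (a point): Green ring, outside diameter 36 mm, 12 mm high, plain round bore 20 mm, 25 g, lying flat; both faces alike. This point is its centre, half-way up (6 mm above its underside); z is the ring's axis. It is the smallest of the three.
- spare: Grey ring, outside diameter 54 mm, bore 36 mm, 12 mm high, a spare from another machine. Not part of the job: leave it alone. Origin at the centre of its underside.
- label_roll: Roll of blank white labels lying flat, diameter 72 mm, bore 38 mm, 40 mm high. Not part of the job: leave it alone. Origin at the centre of its underside.
- bottle0: White tablet jar with a green band, diameter 60 mm, 100 mm high. Not part of the job: leave it alone. Origin at the centre of its underside.
- bottle1: White tablet jar with a green band, diameter 60 mm, 100 mm high. Not part of the job: leave it alone. Origin at the centre of its underside.
- carton0: White and green medicine carton, 110 x 60 x 30 mm. Not part of the job: leave it alone. Origin at the centre of its underside.
- carton1: White and orange medicine carton, 50 x 90 x 50 mm. Not part of the job: leave it alone. Origin at the centre of its underside.
- carton2: White and blue medicine carton, 100 x 60 x 35 mm. Not part of the job: leave it alone. Origin at the centre of its underside.
Mind the look-alikes: they are no part of the job. What is meant by the unwinder is not turquoise, and is the smaller of those in its own colour.

How it is judged (in metres and radians):
On the way, in this order (a step that is already met when the one before it is completed fails the run):
1. the blue ring is threaded right down onto the disc and let go (horizontal distance between ring_large_c and unwinder below 0.009 m and angle between the z axis of ring_large_c and the z axis of unwinder, either way round below 0.1 rad and z of ring_large_c in the frame of unwinder between 0.053 and 0.067 m and contact force between ring_large and the fingers below 0.1 N and linear speed of ring_large below 0.02 m/s), for 0.2 s.
2. the orange ring is threaded down onto the blue one and let go (horizontal distance between ring_medium_c and unwinder below 0.009 m and angle between the z axis of ring_medium_c and the z axis of unwinder, either way round below 0.1 rad and z of ring_large_c in the frame of unwinder between 0.053 and 0.067 m and z of ring_medium_c in the frame of unwinder between 0.065 and 0.079 m and distance between ring_large_c and ring_medium_c below 0.015 m and contact force between ring_medium and the fingers below 0.1 N and linear speed of ring_medium below 0.02 m/s), for 0.2 s.
3. the green ring is threaded onto the orange one and the stack is pressed fully home (horizontal distance between ring_small_c and unwinder below 0.009 m and angle between the z axis of ring_small_c and the z axis of unwinder, either way round below 0.1 rad and z of ring_large_c in the frame of unwinder between 0.053 and 0.0585 m and z of ring_medium_c in the frame of unwinder between 0.065 and 0.0705 m and z of ring_small_c in the frame of unwinder between 0.077 and 0.0825 m), for 0.2 s.
At the end, for the whole second after the job is handed in: Blue, orange and green rings lie flat (within 0.1 rad) on the spindle in that order from the bottom, within 9 mm of the unwinder's centre line, the disc fully home: ring centres 56, 68 and 80 mm above the unwinder's underside, at most 2.5 mm high or 3 mm low, at rest (under 0.02 m/s) (all of step 3 and horizontal distance between each of ring_large_c, ring_medium_c and unwinder below 0.009 m and angle between the z axis of each of ring_large_c, ring_medium_c and the z axis of unwinder, either way round below 0.1 rad and linear speed of each of ring_large, ring_medium, ring_small below 0.02 m/s); the robot touches nothing.
It fails at once if the unwinder is pushed with more than 45 N (contact force between unwinder and anything else above 45 N).
It fails at once if one of the other loose things (spare ring, label roll, jars, cartons) is shifted more than 25 mm (distance of any of spare, label_roll, bottle0, bottle1, carton0, carton1, carton2 from where it was at the start of the episode above 0.025 m).
It also fails if it takes over 72 s, if anything falls off the work surface, if the arm or the gripper's body presses on something with over 40 N, if the wrist force passes 120 N, or if a joint passes its speed limit or range.

## Working session

There is one attempt and no reset: what is moved stays moved. The work goes in short steps, Python scripts to look and compute and a tool call to move; the robot and the scene stay as the last step left them, time stands still between calls to the robot, and variables do not carry over. Pictures are saved under pics/ and viewed, and the job is handed in when it is done.

Besides the shell and the picture viewer there is one more tool, called after ">>>" in YAML: its name, and indented under it one key for each argument. send_rows: Moves the arm, as the interface text tells. Its arguments: {"type":"object","properties":{"commands":{"type":"array","items":{"type":"array","items":{"type":"array","items":{"type":"number"}}}}},"required":["commands"]}

```bash
ls; mkdir -p pics
python3 - <<'E'
from plant import monitor, optics
import cv2,numpy as np
print(monitor.get_obs())
for n in("scene","side","wrist"):
    d=optics.capture(n); cv2.imwrite(f"pics/{n}0.png",d["color"])
    print(n,[ (k,np.round(v,4).tolist()) for k,v in d.items() if k!="color"])
E
```

```text
pics
{'time': 0.0, 'joint_positions': array([-1.42198662e+00,  3.42796683e-01,  1.52503539e+00,  6.84703830e-06,
        1.27539266e+00, -1.45981697e-01]), 'dq': array([ 4.44078676e-04,  1.27450259e-03,  9.40812093e-05, -3.98420578e-04,
       -3.00024443e-04,  3.44685255e-04]), 'tau': array([ 1.41525859e-03, -4.31232297e+01, -2.44225538e+01,  7.18342862e-02,
        5.59650629e-02, -1.44923843e-04]), 'tool_pos': array([ 152.5041409 , -501.92949219,  226.00016638]), 'tcp_rot': array([2.99159943, 1.56916423, 1.71559251]), 'contact_force': array([-0.16324717,  0.41926874,  0.88181728]), 'moment': array([ 0.01484008,  0.01506674, -0.00346937]), 'grip_width': 91.83838260355208}
scene [('camera_matrix', [[393.2809, 0.0, 274.7568], [0.0, 393.2809, 209.7506], [0.0, 0.0, 1.0]]), ('camera_from_world', [[0.4221, 0.9065, -0.0061, -177.5621], [0.6336, -0.2998, -0.7132, -267.6317], [-0.6484, 0.2972, -0.7009, 1406.8987], [0.0, 0.0, 0.0, 1.0]])]
side [('camera_matrix', [[540.0875, 0.0, 278.8774], [0.0, 540.0875, 217.9743], [0.0, 0.0, 1.0]]), ('camera_from_world', [[-0.8032, -0.5957, 0.0052, 402.7579], [-0.3361, 0.446, -0.8295, 248.8471], [0.4918, -0.668, -0.5585, 1426.5679], [0.0, 0.0, 0.0, 1.0]])]
wrist [('camera_matrix', [[378.4496, 0.0, 275.1572], [0.0, 378.4496, 211.2204], [0.0, 0.0, 1.0]]), ('T_tool_cam', [[0.0002, -0.2852, 0.9585, -158.9941], [0.0007, -0.9585, -0.2852, 77.7935], [1.0, 0.0007, 0.0, -0.2837], [0.0, 0.0, 0.0, 1.0]])]
```

View pics/scene0.png

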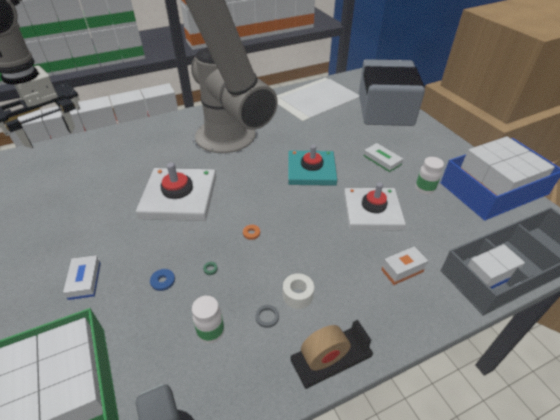

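View pics/side0.png

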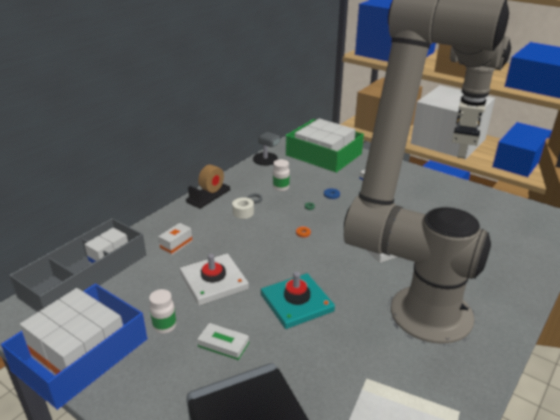

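View pics/wrist0.png

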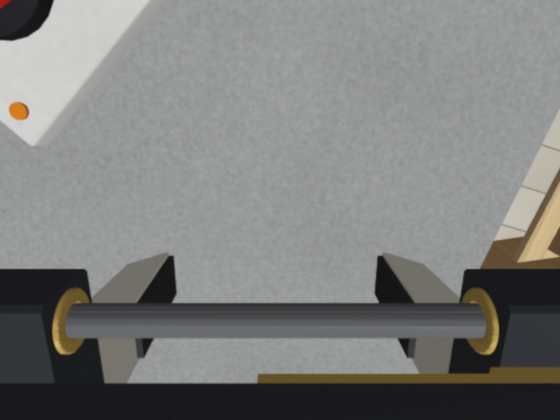

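```bash
cat > h.py <<'E'
from plant import monitor, optics
import cv2,numpy as np
from scipy.spatial.transform import Rotation as Ro
from scipy.optimize import least_squares
def pose():
    o=monitor.get_obs(); R=Ro.from_euler('xyz',o['tcp_rot']).as_matrix(); return o,R,np.array(o['tool_pos'])
def cap(n,save=None):
    o,R,p=pose(); d=optics.capture(n)
    if n=='wrist':
        T=np.eye(4);T[:3,:3]=R;T[:3,3]=p
        d['camera_from_world']=np.linalg.inv(T@d['T_tool_cam'])
    if save: cv2.imwrite(f'pics/{save}.png',d['color'])
    return d
def proj(d,P):
    P=np.atleast_2d(P).astype(float);E=d['camera_from_world'];c=P@E[:3,:3].T+E[:3,3]
    q=c@d['camera_matrix'].T; return q[:,:2]/q[:,2:]
def ray(d,uv,z):
    E=d['camera_from_world'];K=d['camera_matrix'];C=-E[:3,:3].T@E[:3,3]
    v=E[:3,:3].T@np.linalg.solve(K,[uv[0],uv[1],1]); return C+v*(z-C[2])/v[2]
def cyl(c,r,z0,z1,n=72):
    a=np.linspace(0,2*np.pi,n,endpoint=False)
    return np.vstack([np.c_[c[0]+r*np.cos(a),c[1]+r*np.sin(a),np.full(n,z)] for z in(z0,z1)])
RG={'blue':((100,125),30),'orange':((5,16),24),'green':((60,90),18)}
def mask(d,col,seed=None):
    hsv=cv2.cvtColor(d['color'],cv2.COLOR_BGR2HSV);(a,b),_=RG[col]
    m=cv2.inRange(hsv,(a,70,40),(b,255,255))
    n,l,s,c=cv2.connectedComponentsWithStats(m)
    if seed is None: return [(s[i],c[i]) for i in range(1,n) if s[i][4]>30],l
    i=1+min(range(n-1),key=lambda i:np.hypot(*(c[i+1]-seed))+(1e3 if s[i+1][4]<25 else 0)); return l==i,c[i]
def fitring(d,col,seed,z0=0,z1=12):
    """fit silhouette hull centre"""
    m,c=mask(d,col,seed); r=RG[col][1]
    pts=np.argwhere(m)[:,::-1].astype(np.float32); h=cv2.convexHull(pts)
    Mm=cv2.moments(h); hc=np.array([Mm['m10'],Mm['m01']])/Mm['m00']
    def f(x):
        q=cv2.convexHull(proj(d,cyl(x,r,z0,z1)).astype(np.float32)); M=cv2.moments(q)
        return np.array([M['m10'],M['m01']])/M['m00']-hc
    x=least_squares(f,ray(d,hc,6)[:2],diff_step=1e-3).x
    q=cv2.convexHull(proj(d,cyl(x,r,z0,z1)).astype(np.float32))
    return x,hc,cv2.contourArea(h),cv2.contourArea(q)
E
python3 - <<'E'
from h import *
d=cap('scene');s=cap('side')
for col,p,q in(('blue',(162,279),(332,193)),('orange',(251,231),(304,232)),('green',(210,268),(310,206))):
    print(col,*[np.round(v,1) for v in fitring(d,col,np.array(p))],'|',*[np.round(v,1) for v in fitring(s,col,np.array(q))])
im=d['color']
big=np.hstack([cv2.resize(im[130:240,x:x+110],None,fx=3.3,fy=3.3,interpolation=cv2.INTER_CUBIC) for x in(130,325)])
cv2.imwrite('pics/crop1.png',big)
b=s['color'][240:330,170:340];cv2.imwrite('pics/crop2.png',cv2.resize(b,None,fx=4.5,fy=4.5,interpolation=cv2.INTER_CUBIC))
E
```

```text
blue [ 528.1 -352.2] [161.9 279.2] 400.5 475.0 | [ 526.7 -348. ] [331.6 193.1] 128.0 166.1
orange [476.2 -96.7] [251.  231.5] 198.0 235.5 | [475.2 -93.3] [303.  231.4] 134.5 149.7
green [ 545.7 -236.1] [209.9 267.9] 91.5 176.4 | [ 544.3 -231.5] [309.2 205.6] 32.5 78.2
```

View pics/crop1.png

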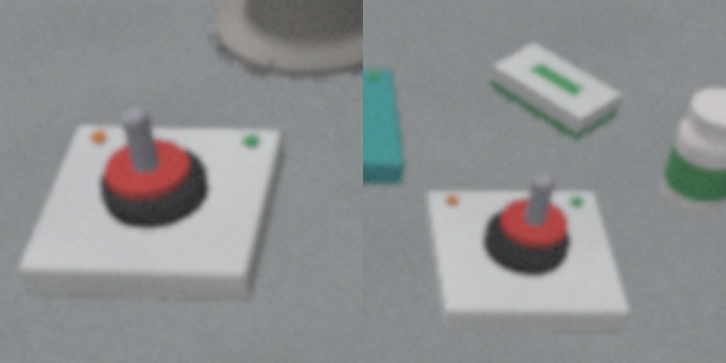

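View pics/crop2.png

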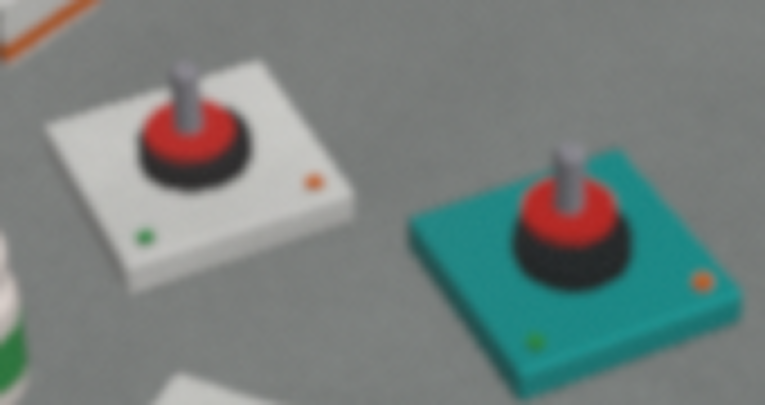

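Unwinder candidates in the scene image: white (177,190), which is the larger; white (375,203), which is the smaller; turquoise (313,165). The smaller white one at (375,203) fits, and the crop shows it visibly smaller than the left one. Next I'll check its plate size (150 mm).

Run:
```python
from h import *
o,R,p=pose(); print(np.round(R,3))
for n,seed in(('scene',(355,215)),('side',(230,285))):
    d=cap(n);hsv=cv2.cvtColor(d['color'],cv2.COLOR_BGR2HSV)
    m=cv2.inRange(hsv,(0,0,165),(180,40,255))
    N,l,s,c=cv2.connectedComponentsWithStats(m);i=l[seed[1],seed[0]];print(n,s[i])
    h=cv2.convexHull(np.argwhere(l==i)[:,::-1].astype(np.float32))
    ap=cv2.approxPolyDP(h,4,True)[:,0];print(ap.tolist())
    if True:
        W=np.array([ray(d,q,26)[:2] for q in ap]);print(np.round(W,1).tolist())
# other plate
d=cap('scene')
def fit(d,seed,x0,L=150.):
    hsv=cv2.cvtColor(d['color'],cv2.COLOR_BGR2HSV);m=cv2.inRange(hsv,(0,0,130),(180,40,255))
```

```text
[[-0.     0.957  0.291]
 [ 0.001  0.291 -0.957]
 [-1.     0.    -0.001]]
scene [ 345  188   60   37 1429]
[[404.0, 224.0], [350.0, 224.0], [345.0, 188.0], [394.0, 188.0]]
[[643.7, 278.5], [581.9, 147.8], [451.8, 214.1], [513.5, 344.3]]
side [ 181  254   67   47 1355]
[[247.0, 284.0], [200.0, 300.0], [181.0, 268.0], [227.0, 254.0]]
[[441.2, 227.8], [499.6, 351.5], [634.6, 286.9], [573.0, 159.7]]
```

>>> send_rows:
  commands:
    - [[0, 0.038, -0.004, 0, 0.0918], [0, 0.038, -0.004, 0, 0.0918], [0, 0.038, -0.004, 0, 0.0918], [0, 0.038, -0.004, 0, 0.0918], [0, 0.038, -0.004, 0, 0.0918], [0, 0.038, -0.004, 0, 0.0918], [0, 0.038, -0.004, 0, 0.0918], [0, 0.038, -0.004, 0, 0.0918], [0, 0.038, -0.004, 0, 0.0918], [0, 0, 0, 0, 0.0918]]

```text
time: 1.23
tool_pos: [481.4, -365.2, 225.6]
tcp_rot: [0.042, 1.569, -1.244]
contact_force: [-1.4, 1.4, -0.5]
grip_width: 92.1
```

```bash
cat >> h.py <<'E'
def totool(w,p,R): return np.round(R.T@(np.asarray(w,float)-p),1)
E
python3 - <<'E'
from h import *
o,R,p=pose(); print(o['time'],p,np.round(R,3).tolist(),o['contact_force'])
d=cap('wrist','w1')
for col,x in(('blue',(528,-350)),('green',(545,-235)),('orange',(476,-96))):
    u=proj(d,[*x,6])[0]; print(col,u)
    if 0<u[0]<560 and 0<u[1]<420:
        f=fitring(d,col,u);print(*[np.round(v,1) for v in f],totool([*f[0],6],p,R))
E
```

```text
1.2333 [ 481.40618552 -365.21963412  225.62984354] [[0.001, 0.96, 0.281], [-0.002, 0.281, -0.96], [-1.0, 0.0, 0.002]] [-1.37847705  1.43196345 -0.51747013]
blue [273.53877342 129.2587481 ]
[ 529.  -351.1] [274.9 128.3] 2965.5 3097.3 [219.6  49.6  -0.6]
green [161.60586607  76.57665794]
[ 546.  -234.5] [160.8  74.9] 1178.5 1366.3 [ 219.4   98.7 -107.7]
orange [  5.2647823  106.29158171]
[ 477.6 -104.5] [ 13.7 106.7] 1322.0 2450.7 [ 219.2   69.7 -251.6]
```

View pics/w1.png

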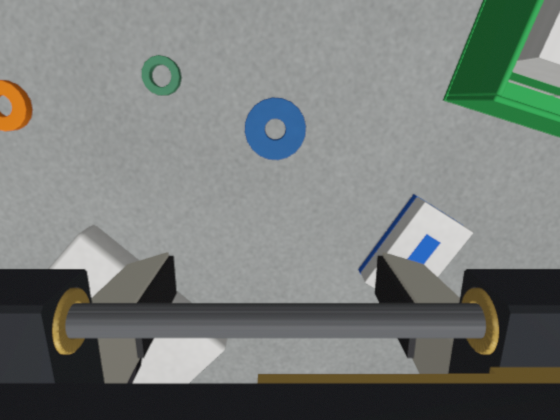

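Wrist view: blue ring at (275,128), green at (161,75), orange at (10,105) at the edge. Areas match the model, and all agree with the scene positions within about 3 mm.

>>> send_rows:
  commands:
    - [[0.033, 0.008, 0, 0, 0.0918], [0.033, 0.008, 0, 0, 0.0918], [0.033, 0.008, 0, 0, 0.0918], [0.033, 0.008, 0, 0, 0.0918], [0.033, 0.008, 0, 0, 0.0918], [0.02, 0.007, 0, 0, 0.0918], [0, 0, 0, 0, 0.0918]]

```text
time: 1.87
tool_pos: [522.8, -358.9, 36.8]
tcp_rot: [-0.132, 1.56, -1.42]
contact_force: [-1.2, 1.1, -0.2]
grip_width: 91.5
```

Run:
```python
from h import *
o,R,p=pose(); print(o['time'],p,o['contact_force'])
d=cap('wrist','w2')
print(proj(d,[529,-351,6]),totool([529,-351,6],p,R),proj(d,p),)
```

```text
1.8667 [ 522.76274869 -358.94711819   36.75797051] [-1.22543889  1.05905751 -0.24903708]
[[263.98955527 234.7717301 ]] [30.7  8.2 -6.2] [[275.69889335 274.54043762]]
```

View pics/w2.png

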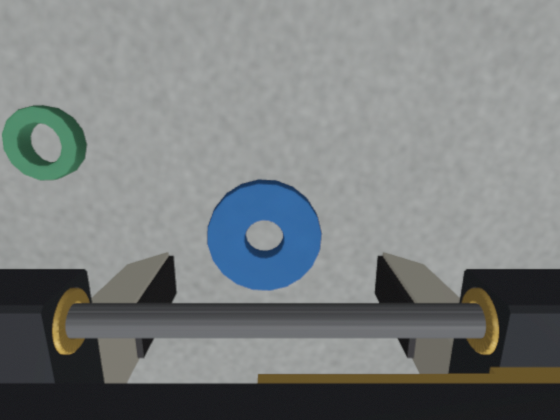

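Run:
```python
from h import *
o,R,p=pose()
d=cap('wrist')
for c,s in(('blue',(264,235)),('green',(44,143))):
    f=fitring(d,c,np.array(s)); print(*[np.round(v,1) for v in f],totool([*f[0],6],p,R),np.round(R,3).tolist())
```

```text
[ 528.7 -351.1] [262.7 233.5] 9706.5 10156.7 [32.4  8.2 -6.8] [[0.002, 0.96, 0.279], [-0.011, 0.279, -0.96], [-1.0, -0.001, 0.012]]
[ 545.6 -234.3] [ 44.  141.2] 4727.5 5273.5 [  31.1   57.  -114.3] [[0.002, 0.96, 0.279], [-0.011, 0.279, -0.96], [-1.0, -0.001, 0.012]]
```

>>> send_rows:
  commands:
    - [[0.012, 0.005, -0.004, 0, 0.0918], [0.012, 0.003, -0.003, 0, 0.0918], [0, 0, 0, 0, 0.0918], [0, 0, 0, 0, 0.0918]]

```text
time: 2.3
tool_pos: [531.0, -355.1, 21.2]
tcp_rot: [0.267, 1.546, -1.024]
contact_force: [-0.1, -0.2, 0.8]
grip_width: 91.7
```

Run:
```python
from h import *
o,R,p=pose()
for i in range(3):
    o,R,p=pose();print(o['time'],np.round(p,2),totool([528.7,-351.1,6],p,R)); d=cap('wrist')
f=fitring(d,'blue',proj(d,[528.7,-351.1,6])[0]);print(f,o['contact_force'])
```

```text
2.3 [ 530.99 -355.13   21.21] [15.1 -1.2 -4.9]
2.35 [ 530.91 -354.99   21.16] [15.  -1.1 -4.7]
2.4 [ 530.98 -355.11   21.31] [15.2 -1.2 -4.8]
(array([ 531.37977526, -350.47485537]), array([265.96731144, 257.75316972]), 10003.5, 11770.908890107647) [ 1.05333336 -0.236283   -0.51810637]
```

Run:
```python
from h import *
o,R,p=pose();print(np.round(R,4),o['joint_positions'])
```

```text
[[ 0.0128  0.9611  0.2761]
 [-0.0209  0.2763 -0.9609]
 [-0.9997  0.0065  0.0236]] [-0.70556593  0.7443142   1.43779112 -0.00947147  0.93622734  0.59091711]
```

>>> send_rows:
  commands:
    - [[0.017, -0.001, -0.005, 0, 0.0918], [0, 0, 0, 0, 0.0918]]

```text
time: 2.62
tool_pos: [529.5, -351.8, 5.6]
tcp_rot: [0.299, 1.543, -0.992]
contact_force: [-0.1, 0.6, -1.6]
grip_width: 91.8
```

```bash
cat >> h.py <<'E'
def st(w=None):
    o,R,p=pose();print('t',round(o['time'],2),'p',np.round(p,1),'x',np.round(R[:,0],3),'y',np.round(R[:,1],3),'F',np.round(o['contact_force'],1),'M',np.round(o['moment'],2),'g',round(o['grip_width'],1))
    if w is not None: print('tool delta',totool(w,p,R))
    return o,R,p
E
python3 - <<'E'
from h import *
st([528.7,-351.1,3.5])
E
```

```text
t 2.62 p [ 529.5 -351.8    5.6] x [ 0.015 -0.023 -1.   ] y [0.961 0.276 0.008] F [-0.1  0.6 -1.6] M [0.07 0.06 0.02] g 91.8
tool delta [ 2.  -0.6 -0.9]
```

>>> send_rows:
  commands:
    - [[0.002, -0.0005, -0.001, 0, 0.05], [0, 0, 0, 0, 0.05], [0, 0, 0, 0, 0.05], [0, 0, 0, 0, 0.05], [0, 0, 0, 0, 0.05]]

```text
time: 3.03
tool_pos: [530.1, -352.6, 6.6]
tcp_rot: [0.335, 1.539, -0.957]
contact_force: [-0.2, 1.6, -0.8]
grip_width: 63.1
```

Run:
```python
from h import *
st([528.7,-351.1,3.5])
```

```text
t 3.03 p [ 530.1 -352.6    6.6] x [ 0.018 -0.026 -0.999] y [0.961 0.276 0.01 ] F [-0.2  1.6 -0.8] M [ 0.08  0.01 -0.  ] g 63.1
tool delta [ 3.  -0.9 -1.9]
```

>>> send_rows:
  commands:
    - [[0.003, -0.001, -0.002, 0, 0.05], [0.0005, 0, 0, 0, 0.05]]

```text
time: 3.2
tool_pos: [530.7, -353.0, 6.8]
tcp_rot: [0.379, 1.532, -0.912]
contact_force: [-1.3, 0.7, -0.4]
grip_width: 58.6
```

Run:
```python
from h import *
st([528.7,-351.1,3.5])
```

```text
t 3.2 p [ 530.7 -353.     6.8] x [ 0.024 -0.031 -0.999] y [0.961 0.276 0.014] F [-1.3  0.7 -0.4] M [ 0.04  0.04 -0.06] g 58.6
tool delta [ 3.2 -1.4 -2.5]
```

>>> send_rows:
  commands:
    - [[-0.03, 0, 0, 0, 0.05], [-0.03, 0, 0, 0, 0.05], [-0.03, 0, 0, 0, 0.05]]

```text
time: 3.45
tool_pos: [524.9, -347.5, 92.0]
tcp_rot: [0.253, 1.546, -1.039]
contact_force: [1.2, -0.2, -1.7]
grip_width: 58.8
```

Run:
```python
from h import *
for i in range(4):
    st(); d=cap('wrist')
cap('wrist','w3')
s=cap('side'); b=s['color'];u=proj(s,pose()[2])[0].astype(int);print(u)
cv2.imwrite('pics/s3.png',cv2.resize(b[u[1]-50:u[1]+40,u[0]-60:u[0]+60],None,fx=6,fy=6,interpolation=cv2.INTER_CUBIC))
```

```text
t 3.45 p [ 524.9 -347.5   92. ] x [ 0.013 -0.021 -1.   ] y [0.961 0.275 0.006] F [ 1.2 -0.2 -1.7] M [ 0.02  0.02 -0.06] g 58.8
t 3.5 p [ 527.8 -349.8   99.4] x [ 0.021 -0.029 -0.999] y [0.961 0.276 0.013] F [ 2.7 -1.3  4.1] M [-0.08 -0.16 -0.09] g 58.6
t 3.55 p [ 528.1 -350.1   97.5] x [ 0.022 -0.03  -0.999] y [0.961 0.276 0.013] F [ 0.9 -1.  -0.4] M [-0.01 -0.03 -0.01] g 58.3
t 3.6 p [ 527.  -349.2   94.8] x [ 0.019 -0.027 -0.999] y [0.961 0.276 0.011] F [-0.1 -0.3 -0.4] M [ 0.02  0.05 -0.03] g 58.8
[333 172]
```

View pics/w3.png

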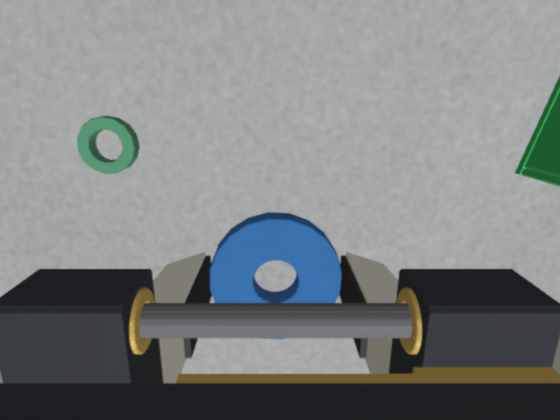

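View pics/s3.png

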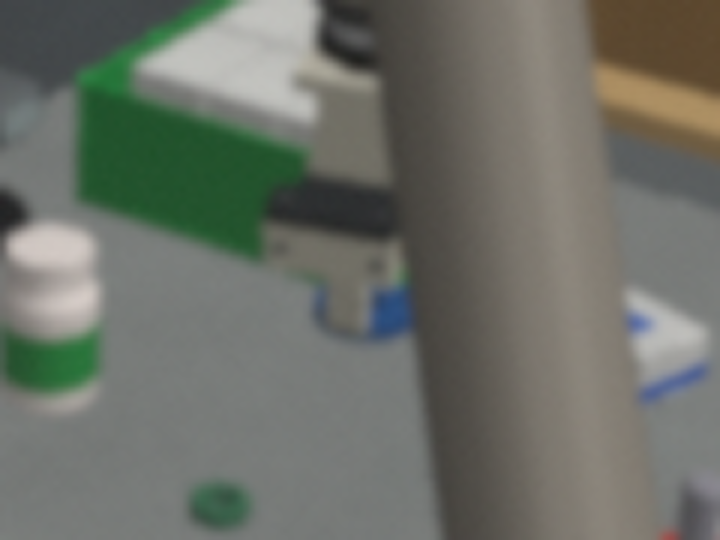

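>>> send_rows:
  commands:
    - [[-0.02, 0.006, -0.02, 0, 0.05], [-0.025, 0.008, -0.033, 0, 0.05], [-0.02, 0.008, -0.038, 0, 0.05], [-0.01, 0.008, -0.038, 0, 0.05], [0, 0.008, -0.038, 0, 0.05], [0, 0.008, -0.038, 0, 0.05], [0, 0.008, -0.038, 0, 0.05], [0, 0.008, -0.038, 0, 0.05], [0, 0.008, -0.038, 0, 0.05], [0, 0.008, -0.038, 0, 0.05]]

```text
time: 4.58
tool_pos: [494.4, 27.3, 146.6]
tcp_rot: [-0.925, 1.556, -2.231]
contact_force: [0.7, 0.5, -1.2]
grip_width: 58.5
```

Run:
```python
from h import *
st([484,233,170])
```

```text
t 4.58 p [494.4  27.3 146.6] x [-0.009 -0.012 -1.   ] y [ 0.965  0.262 -0.012] F [ 0.7  0.5 -1.2] M [ 0.03 -0.04 -0.02] g 58.5
tool delta [ -25.8   43.5 -201. ]
```

>>> send_rows:
  commands:
    - [[-0.003, 0.008, -0.038, 0, 0.05], [-0.003, 0.008, -0.038, 0, 0.05], [-0.003, 0.008, -0.038, 0, 0.05], [0, 0.008, -0.038, 0, 0.05], [0, 0.006, -0.025, 0, 0.05]]

```text
time: 5.0
tool_pos: [478.2, 218.5, 146.7]
tcp_rot: [-1.32, 1.544, -2.625]
contact_force: [-0.3, 0.1, -0.6]
grip_width: 58.9
```

Run:
```python
from h import *
for i in range(7): cap('wrist')
st([542,250,110]); d=cap('wrist','w4'); st(); print(proj(d,[[542,250,100],[542,250,50]]))
```

```text
t 5.35 p [479.6 214.3 147.5] x [-0.022 -0.014 -1.   ] y [ 0.965  0.26  -0.025] F [ 0.5 -0.4 -0.4] M [ 0.02 -0.04 -0.04] g 58.8
tool delta [ 35.6  70.4 -18.6]
t 5.4 p [479.8 214.2 147.7] x [-0.022 -0.014 -1.   ] y [ 0.965  0.259 -0.024] F [ 0.3  0.3 -1.1] M [ 0.03 -0.   -0.  ] g 58.7
[[240.15828995 112.68395768]
 [246.35863457 107.96000625]]
```

View pics/w4.png

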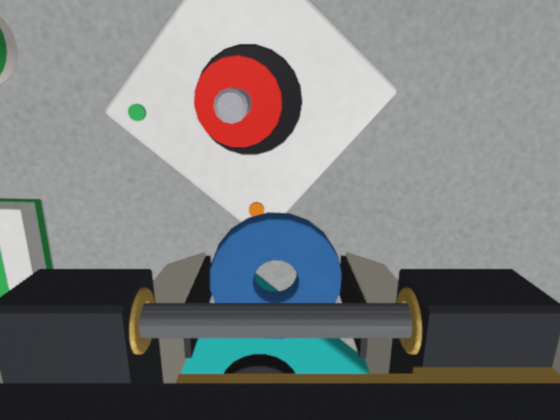

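```bash
cat >> h.py <<'E'
def hullfit(d,m,r,z0,z1,x0):
    h=cv2.convexHull(np.argwhere(m)[:,::-1].astype(np.float32)); M=cv2.moments(h); hc=np.array([M['m10'],M['m01']])/M['m00']
    def f(x):
        q=cv2.convexHull(proj(d,cyl(x,r,z0,z1)).astype(np.float32)); M=cv2.moments(q); return np.array([M['m10'],M['m01']])/M['m00']-hc
    x=least_squares(f,x0,diff_step=1e-3).x
    q=cv2.convexHull(proj(d,cyl(x,r,z0,z1)).astype(np.float32))
    return np.round(x,1),np.round(hc,1),cv2.contourArea(h),round(cv2.contourArea(q))
E
python3 - <<'E'
from h import *
d=cap('wrist');im=d['color'];hsv=cv2.cvtColor(im,cv2.COLOR_BGR2HSV)
red=(cv2.inRange(hsv,(0,150,80),(4,255,255))|cv2.inRange(hsv,(172,150,80),(180,255,255)))>0
red[200:]=0
for z in(55,56.5,58): print('disc',z,hullfit(d,red,28,z-7,z,[540,245]))
# hub black
blk=cv2.inRange(hsv,(0,0,0),(180,255,60))>0; blk[200:]=0;blk[:,:150]=0
n,l,s,c=cv2.connectedComponentsWithStats((blk|red).astype(np.uint8)); i=l[101,295];print(s[i])
print('hub',hullfit(d,l==i,36,26,42,[540,245]))
# spindle
sub=im[70:140,200:270].astype(int); g=(np.abs(sub[...,2]-sub[...,0])<40)
m=np.zeros(im.shape[:2],bool); m[70:140,200:270]=g&~red[70:140,200:270]
n,l,s,c=cv2.connectedComponentsWithStats(m.astype(np.uint8)); i=l[103,233];print(s[i],c[i]);
print('spindle', ray(d,(233,103),100))
cv2.imwrite('pics/c4.png',cv2.resize(im[40:170,180:310],None,fx=4.5,fy=4.5,interpolation=cv2.INTER_CUBIC))
# plate corners
wh=cv2.inRange(hsv,(0,0,200),(180,40,255));n,l,s,c=cv2.connectedComponentsWithStats(wh);i=l[100,340];print(s[i])
ap=cv2.approxPolyDP(cv2.convexHull(np.argwhere(l==i)[:,::-1].astype(np.float32)),8,True)[:,0];print(ap.tolist(),[np.round(ray(d,q,26)[:2],1).tolist() for q in ap])
E
```

```text
disc 55 (array([544.2, 255.5]), array([237.9, 101.2]), 6285.5, 6371)
disc 56.5 (array([544.3, 255.4]), array([237.9, 101.2]), 6285.5, 6448)
disc 58 (array([544.3, 255.3]), array([237.9, 101.2]), 6285.5, 6527)
[ 195   45  106  109 7787]
hub (array([545.9, 250.4]), array([247.7,  99.1]), 8915.0, 9547)
[214  89  37  35 985] [231.7106599  104.97664975]
spindle [545.96012116 254.63187129 100.        ]
[  107     0   288   221 30175]
[[394.0, 90.0], [285.0, 211.0], [241.0, 220.0], [107.0, 113.0], [186.0, 0.0], [304.0, 0.0]] [[579.5, 153.9], [473.6, 204.0], [457.6, 235.1], [511.6, 346.1], [596.8, 305.5], [617.0, 230.9]]
```

View pics/c4.png

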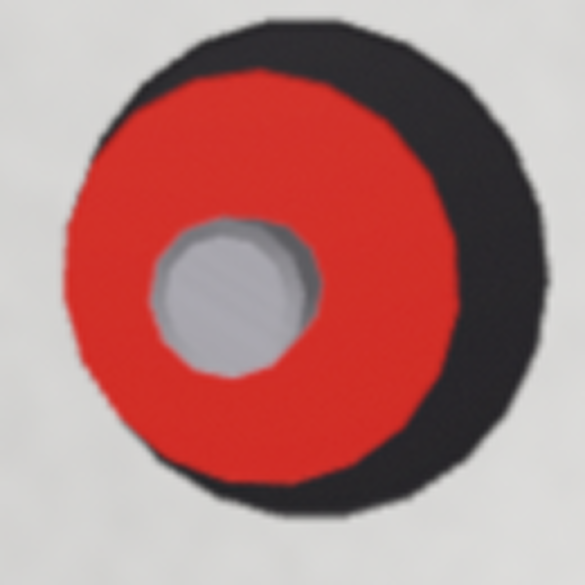

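Run:
```python
from h import *
o,R,p=pose()
d=cap('wrist');im=d['color'].astype(int)
m=np.zeros(im.shape[:2],np.uint8); m[75:135,205:265]=((im[...,2]-im[...,0])<40)[75:135,205:265]
n,l,s,c=cv2.connectedComponentsWithStats(m); i=l[107,232];print(s[i],c[i])
h=cv2.convexHull(np.argwhere(l==i)[:,::-1].astype(np.float32));M=cv2.moments(h);hc=np.array([M['m10'],M['m01']])/M['m00']
def q(x): return cv2.convexHull(proj(d,np.vstack([cyl(x,9,56.5,98),cyl(x,7,100,100)])).astype(np.float32))
def f(x):
    M=cv2.moments(q(x)); return np.array([M['m10'],M['m01']])/M['m00']-hc
x=least_squares(f,[544,254],diff_step=1e-3).x
print('spindle',x,cv2.contourArea(h),cv2.contourArea(q(x)), 'face',ray(d,(231.8,107.8),100))
# ring in hand: upper arc in tool frame
hsv=cv2.cvtColor(d['color'],cv2.COLOR_BGR2HSV); b=cv2.inRange(hsv,(100,120,60),(125,255,255))
n,l,s,c=cv2.connectedComponentsWithStats(b); i=l[240,275];print(s[i])
mm=(l==i); pts=[]
for u in range(225,328,4):
    v=np.argmax(mm[:,u]); pts.append((u,v))
pts=np.array(pts,float)
T=d['T_tool_cam'];K=d['camera_matrix']
dirs=(T[:3,:3]@np.linalg.solve(K,np.c_[pts,np.ones(len(pts))].T)).T; C=T[:3,3]
for X in(-5.2,-3.2):
    P=C+dirs*((X-C[0])/dirs[:,0])[:,None]
    r=least_squares(lambda a:np.hypot(P[:,1]-a[0],P[:,2]-a[1])-30,[0,0]);r2=least_squares(lambda a:np.hypot(P[:,1]-a[0],P[:,2]-a[1])-a[2],[0,0,30])
    print(X,r.x,np.abs(r.fun).max(),r2.x)
cv2.imwrite('pics/c5.png',cv2.resize(d['color'][200:330,190:360],None,fx=4,fy=4,interpolation=cv2.INTER_CUBIC))
st([*x,110])
```

```text
[214  89  37  35 986] [231.85699797 105.22616633]
spindle [543.91715732 256.01158685] 955.0 1070.4174242066802 face [543.52976481 254.78890618 100.        ]
[ 209  214  133   89 8817]
-5.2 [ 0.69569048 -0.07870619] 0.6519725604011839 [ 2.61170257 -0.09861594 28.27248064]
-3.2 [ 0.12470531 -0.08042517] 0.5721432053314395 [ 1.63455477 -0.09608401 28.64010904]
t 5.5 p [479.9 214.4 148. ] x [-0.021 -0.013 -1.   ] y [ 0.966  0.259 -0.024] F [ 0.1  0.6 -0.9] M [ 0.07  0.01 -0.01] g 58.6
tool delta [ 36.1  73.5 -23.9]
```

View pics/c5.png

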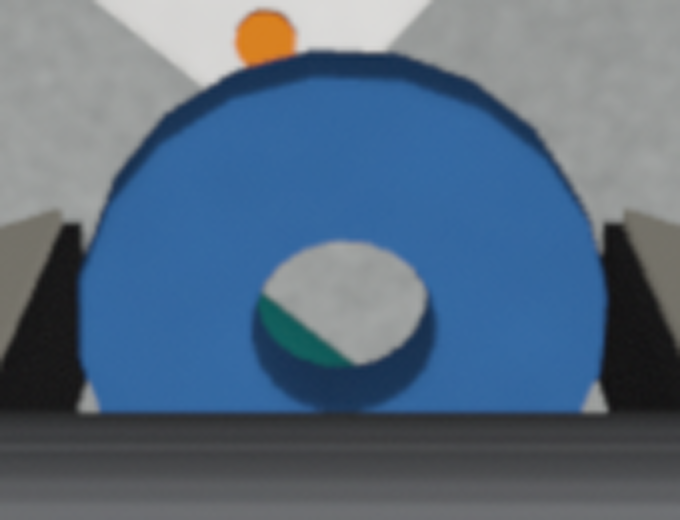

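```bash
cat >> h.py <<'E'
def hand(d,uv,X):
    T=d['T_tool_cam'];C=T[:3,3];v=T[:3,:3]@np.linalg.solve(d['camera_matrix'],[*uv,1]); return np.round(C+v*(X-C[0])/v[0],2)
def handring(d,col,X,ymax=302):
    """top-face fit in tool frame at plane tool-x=X ; bright face only"""
    hsv=cv2.cvtColor(d['color'],cv2.COLOR_BGR2HSV);(a,b),r=RG[col]
    m0=cv2.inRange(hsv,(a,70,20),(b,255,255)); m0[ymax:]=0; m0[:200]=0
    V=hsv[...,2]; th=0.8*np.percentile(V[m0>0],75)
    m=(m0>0)&(V>th); m=cv2.morphologyEx(m.astype(np.uint8),cv2.MORPH_OPEN,np.ones((3,3)))
    pts=[]
    ys,xs=np.nonzero(m)
    for u in range(xs.min()+8,xs.max()-7,3):
        c=np.nonzero(m[:,u])[0]
        if len(c): pts.append((u,c[0]))
    P=np.array([hand(d,q,X) for q in pts])
    f=lambda a:np.hypot(P[:,1]-a[0],P[:,2]-a[1])-r
    s=least_squares(f,[0,0],loss='soft_l1'); return np.round(s.x,2),round(float(np.abs(f(s.x)).mean()),2)
E
python3 - <<'E'
from h import *
d=cap('wrist')
for X in(-7.2,-5.2,-3.2): print(hand(d,(276,281.4),X),handring(d,'blue',X))
E
```

```text
[-7.2   0.15  0.11] (array([-1.23,  0.08]), 0.16)
[-5.2  -0.87  0.12] (array([-1.82,  0.07]), 0.15)
[-3.2  -1.89  0.12] (array([-2.41,  0.07]), 0.14)
```

>>> send_rows:
  commands:
    - [[0.01, 0.02, -0.006, 0, 0.05], [0.008, 0.027, -0.009, 0, 0.05], [0.005, 0.02, -0.006, 0, 0.05]]

```text
time: 5.8
tool_pos: [539.0, 249.6, 125.1]
tcp_rot: [-1.239, 1.547, -2.551]
contact_force: [-0.6, 0.1, -0.8]
grip_width: 58.9
```

Run:
```python
from h import *
for i in range(5): cap('wrist')
st([544.1,255.4,110]); d=cap('wrist','w6')
```

```text
t 6.05 p [537.2 248.9 125.2] x [-0.021 -0.014 -1.   ] y [ 0.966  0.256 -0.024] F [-0.3  0.6 -0.8] M [ 0.01 -0.   -0.02] g 58.7
tool delta [14.9  8.7 -4.6]
```

View pics/w6.png

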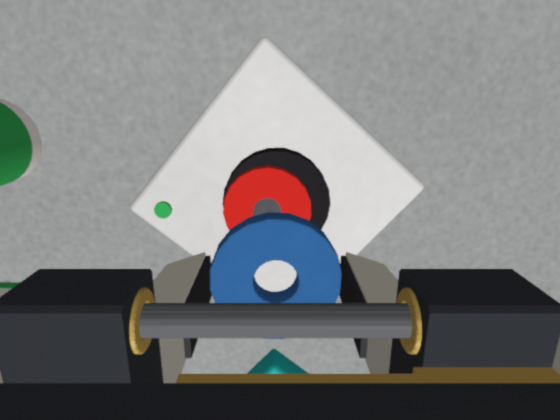

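>>> send_rows:
  commands:
    - [[0.008, 0.01, -0.005, 0, 0.05]]

```text
time: 6.18
tool_pos: [544.9, 255.3, 119.1]
tcp_rot: [-1.219, 1.547, -2.531]
contact_force: [0.7, 0.3, -0.4]
grip_width: 58.5
```

Run:
```python
from h import *
for i in range(4): cap('wrist')
st([544.1,255.4,107]); d=cap('wrist','w7')
cv2.imwrite('pics/c7.png',cv2.resize(d['color'][130:330,180:370],None,fx=3,fy=3,interpolation=cv2.INTER_CUBIC))
```

```text
t 6.38 p [544.8 255.8 117.5] x [-0.021 -0.014 -1.   ] y [ 0.966  0.256 -0.024] F [ 0.7  0.6 -0.6] M [ 0.03 -0.02  0.03] g 58.4
tool delta [10.5 -0.5  0.1]
```

View pics/c7.png

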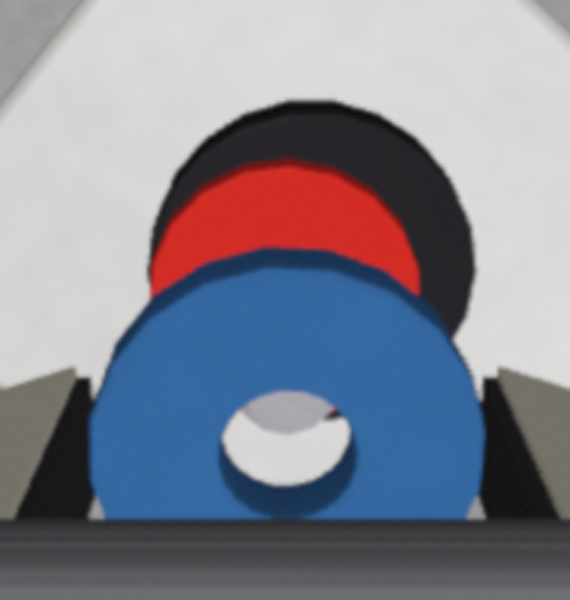

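>>> send_rows:
  commands:
    - [[0.008, 0.001, 0, 0, 0.05]]

```text
time: 6.52
tool_pos: [546.3, 256.1, 111.3]
tcp_rot: [-1.204, 1.549, -2.516]
contact_force: [0.3, -0.1, -0.1]
grip_width: 58.4
```

Run:
```python
from h import *
for i in range(4): cap('wrist')
st([544.1,255.4,107]); d=cap('wrist','w8')
cv2.imwrite('pics/c8.png',cv2.resize(d['color'][130:330,180:370],None,fx=3,fy=3,interpolation=cv2.INTER_CUBIC))
```

```text
t 6.72 p [545.4 255.8 109.4] x [-0.022 -0.014 -1.   ] y [ 0.966  0.256 -0.025] F [ 0.2  0.4 -0.9] M [ 0.06 -0.03 -0.04] g 58.4
tool delta [ 2.4 -1.3  0. ]
```

View pics/c8.png

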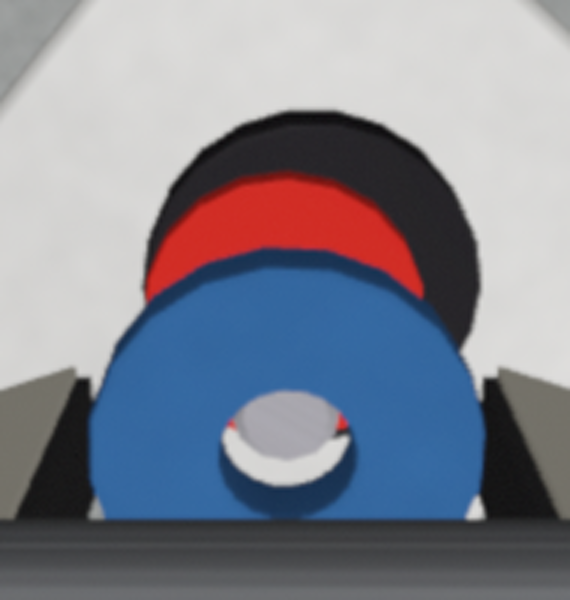

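>>> send_rows:
  commands:
    - [[0.006, 0, 0, 0, 0.05]]

```text
time: 6.85
tool_pos: [546.3, 256.0, 104.6]
tcp_rot: [-1.218, 1.548, -2.53]
contact_force: [0.2, -0.3, -0.4]
grip_width: 58.7
```

Run:
```python
from h import *
for i in range(3): cap('wrist')
st([544.1,255.4,107]); d=cap('wrist','w9')
cv2.imwrite('pics/c9.png',cv2.resize(d['color'][130:330,180:370],None,fx=3,fy=3,interpolation=cv2.INTER_CUBIC))
```

```text
t 7.0 p [545.  255.7 103. ] x [-0.023 -0.014 -1.   ] y [ 0.966  0.256 -0.025] F [ 0.7  0.4 -0.5] M [-0.01 -0.02 -0.01] g 58.5
tool delta [-4.  -1.1  0.1]
```

View pics/c9.png

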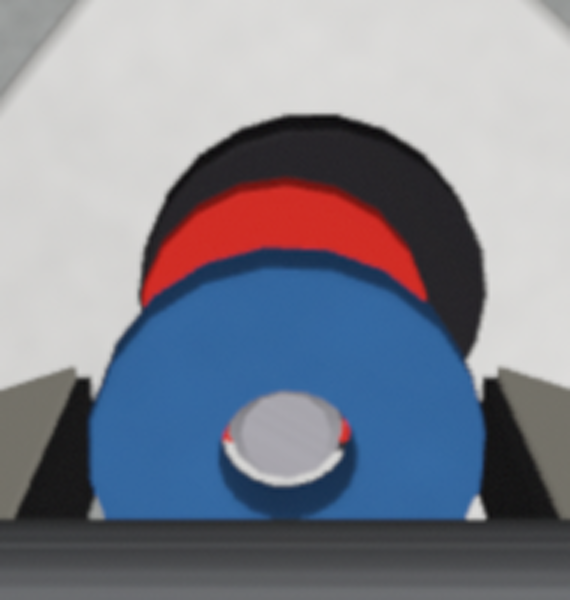

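>>> send_rows:
  commands:
    - [[0.007, 0.0002, 0, 0, 0.05], [0.007, 0.0002, 0, 0, 0.05]]

```text
time: 7.22
tool_pos: [545.8, 255.9, 89.9]
tcp_rot: [-1.237, 1.546, -2.548]
contact_force: [-1.2, -0.7, 0.2]
grip_width: 58.7
```

Run:
```python
from h import *
for i in range(3): cap('wrist')
st([545,255.7,64])
```

```text
t 7.37 p [545.7 255.8  89.4] x [-0.021 -0.014 -1.   ] y [ 0.966  0.256 -0.024] F [-0.3 -0.2 -0.5] M [ 0.01  0.11 -0.05] g 58.6
tool delta [25.4 -0.1 -0.3]
```

>>> send_rows:
  commands:
    - [[0.008, 0.0002, 0, 0, 0.05], [0.008, 0.0002, 0, 0, 0.05]]

```text
time: 7.53
tool_pos: [545.7, 255.9, 73.9]
tcp_rot: [-1.245, 1.546, -2.557]
contact_force: [-0.9, 0.3, -0.4]
grip_width: 58.5
```

Run:
```python
from h import *
for i in range(3): cap('wrist')
st([545,255.7,64])
```

```text
t 7.68 p [545.7 255.8  73.5] x [-0.021 -0.014 -1.   ] y [ 0.966  0.256 -0.024] F [ 0.1 -0.5 -0.8] M [ 0.    0.15 -0.05] g 58.9
tool delta [ 9.5 -0.5 -0.2]
```

>>> send_rows:
  commands:
    - [[0.006, -0.0002, 0, 0, 0.05]]

```text
time: 7.77
tool_pos: [545.8, 255.9, 68.3]
tcp_rot: [-1.246, 1.547, -2.557]
contact_force: [-0.6, -1.5, 0.2]
grip_width: 59.0
```

Run:
```python
from h import *
for i in range(3): cap('wrist')
st([545,255.7,64])
```

```text
t 7.92 p [545.5 255.6  67.1] x [-0.021 -0.014 -1.   ] y [ 0.966  0.256 -0.024] F [0.3 0.2 0.1] M [ 0.01 -0.03 -0.03] g 58.8
tool delta [ 3.1 -0.4 -0.3]
```

>>> send_rows:
  commands:
    - [[0.003, -0.0002, 0, 0, 0.05]]

```text
time: 8.0
tool_pos: [545.7, 255.7, 64.6]
tcp_rot: [-1.237, 1.547, -2.548]
contact_force: [-0.5, 0.0, 0.0]
grip_width: 58.8
```

Run:
```python
from h import *
for i in range(3): cap('wrist')
st([545,255.7,64])
```

```text
t 8.15 p [545.4 255.5  63.9] x [-0.021 -0.014 -1.   ] y [ 0.966  0.256 -0.024] F [ 0.1 -0.  -1.2] M [ 0.05 -0.05  0.01] g 58.5
tool delta [-0.  -0.3 -0.3]
```

>>> send_rows:
  commands:
    - [[0, 0, 0, 0, 0.08]]

```text
time: 8.23
tool_pos: [545.7, 255.6, 64.1]
tcp_rot: [-1.232, 1.546, -2.544]
contact_force: [0.6, 0.2, 0.2]
grip_width: 61.9
```

Run:
```python
from h import *
for i in range(3): cap('wrist')
st(); d=cap('wrist','w10');st()
```

```text
t 8.38 p [545.7 255.6  64.2] x [-0.02  -0.014 -1.   ] y [ 0.966  0.256 -0.023] F [0.2 0.  0.7] M [ 0.   -0.03  0.02] g 72.7
t 8.43 p [545.6 255.6  64.2] x [-0.02  -0.014 -1.   ] y [ 0.966  0.256 -0.023] F [-0.4 -0.2  0.4] M [ 0.04  0.01 -0.03] g 76.5
```

View pics/w10.png

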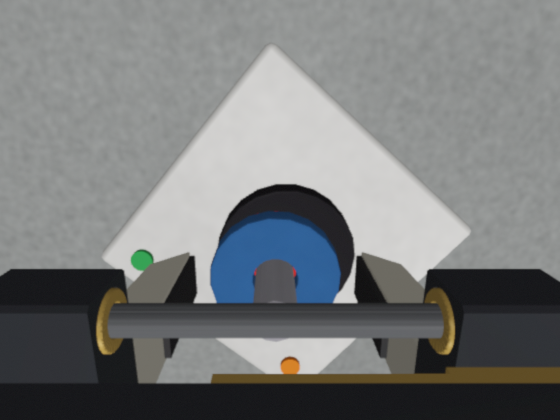

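>>> send_rows:
  commands:
    - [[-0.025, 0, 0, 0, 0.08], [-0.03, 0, 0, 0, 0.08], [-0.03, 0, 0, 0, 0.08]]

```text
time: 8.68
tool_pos: [543.4, 255.3, 144.5]
tcp_rot: [-1.34, 1.531, -2.652]
contact_force: [0.5, 0.2, -0.2]
grip_width: 79.9
```

Run:
```python
from h import *
for i in range(3): cap('wrist')
st([438,-107,150])
cap('side','s10'); d=cap('wrist','w11')
s=cv2.imread('pics/s10.png');cv2.imwrite('pics/s10c.png',cv2.resize(s[230:310,150:270],None,fx=5,fy=5,interpolation=cv2.INTER_CUBIC))
```

```text
t 8.83 p [545.7 256.1 147. ] x [-0.027 -0.016 -1.   ] y [ 0.966  0.256 -0.03 ] F [-0.8 -1.1 -0.6] M [ 0.02  0.02 -0.  ] g 79.9
tool delta [   5.6 -197.1  323.4]
```

View pics/s10c.png

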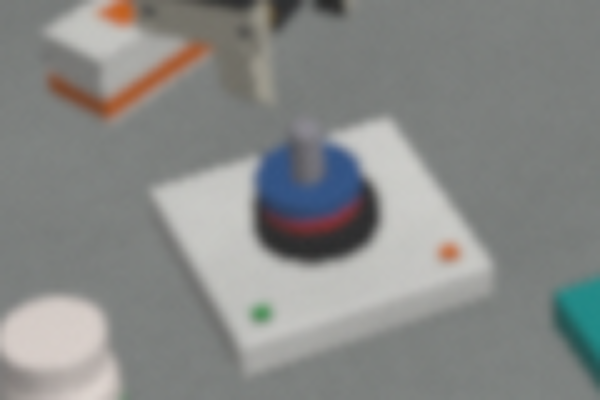

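Side crop: the blue ring sits flat on the red disc around the spindle (310,175 in the crop). Next is the orange ring.

>>> send_rows:
  commands:
    - [[0, -0.012, 0.02, 0, 0.08], [0, -0.021, 0.034, 0, 0.08], [0, -0.021, 0.034, 0, 0.08], [0, -0.021, 0.034, 0, 0.08], [0, -0.021, 0.034, 0, 0.08], [0, -0.021, 0.034, 0, 0.08], [0, -0.021, 0.034, 0, 0.08], [0, -0.021, 0.034, 0, 0.08], [0, -0.021, 0.034, 0, 0.08], [0, -0.01, 0.02, 0, 0.08]]

```text
time: 9.77
tool_pos: [428.1, -102.3, 139.8]
tcp_rot: [-1.578, 1.512, -2.878]
contact_force: [0.5, -0.1, 0.1]
grip_width: 80.0
```

Run:
```python
from h import *
for i in range(5): cap('wrist')
o,R,p=st(); d=cap('wrist','w12')
u=proj(d,[477,-96,6])[0]; print(u); f=fitring(d,'orange',u); print(*[np.round(v,1) for v in f],totool([*f[0],6],p,R))
```

```text
t 10.02 p [430.  -99.2 140.1] x [-0.055 -0.015 -0.998] y [ 0.962  0.268 -0.057] F [-0.2  0.1  0.2] M [ 0.02 -0.05 -0.02] g 79.7
[288.39660194 131.88659387]
[477.  -95.6] [288.  131.6] 3284.0 3398.8 [131.2  53.8   9.2]
```

View pics/w12.png

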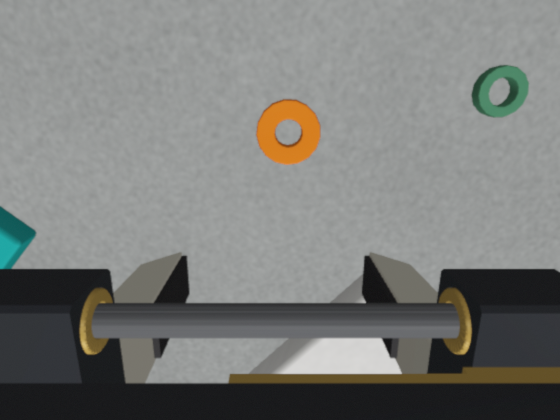

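>>> send_rows:
  commands:
    - [[0.025, 0.01, 0.002, 0, 0.08], [0.03, 0.012, 0.002, 0, 0.08], [0.03, 0.012, 0.002, 0, 0.08], [0.0, 0.003, 0.001, 0, 0.08], [0, 0, 0, 0, 0.08]]

```text
time: 10.48
tool_pos: [466.5, -90.9, 51.0]
tcp_rot: [-1.559, 1.516, -2.847]
contact_force: [-1.0, -0.1, 0.2]
grip_width: 80.0
```

Run:
```python
from h import *
st()
for i in range(5): cap('wrist')
o,R,p=st(); d=cap('wrist','w13')
u=proj(d,[477,-96,6])[0]; print(u); f=fitring(d,'orange',u); print(*[np.round(v,1) for v in f],totool([*f[0],3],p,R))
```

```text
t 10.48 p [466.5 -90.9  51. ] x [-0.052 -0.016 -0.998] y [ 0.959  0.279 -0.055] F [-1.  -0.1  0.2] M [ 0.01 -0.06 -0.01] g 80.0
t 10.73 p [466.7 -92.2  53. ] x [-0.048 -0.017 -0.999] y [ 0.96   0.277 -0.051] F [ 0.6  0.3 -0.2] M [ 0.05 -0.03 -0.02] g 80.2
[286.69127326 220.17825757]
[476.7 -95.7] [286.1 220.4] 5552.5 5850.2 [49.5 11.2  5.9]
```

>>> send_rows:
  commands:
    - [[0.025, 0.006, 0.003, 0, 0.08], [0.016, 0.006, 0.003, 0, 0.08], [0, 0, 0, 0, 0.08]]

```text
time: 11.03
tool_pos: [480.5, -96.9, 15.0]
tcp_rot: [-1.367, 1.527, -2.658]
contact_force: [-0.5, -0.3, -0.2]
grip_width: 79.6
```

Run:
```python
from h import *
for i in range(5): cap('wrist')
o,R,p=st([476.8,-95.7,3]); d=cap('wrist','w14')
```

```text
t 11.28 p [480.7 -96.8  16.8] x [-0.037 -0.021 -0.999] y [ 0.96   0.276 -0.042] F [0.3 0.1 0.7] M [-0.03 -0.07 -0.02] g 79.8
tool delta [13.9 -2.8 -2.3]
```

View pics/w14.png

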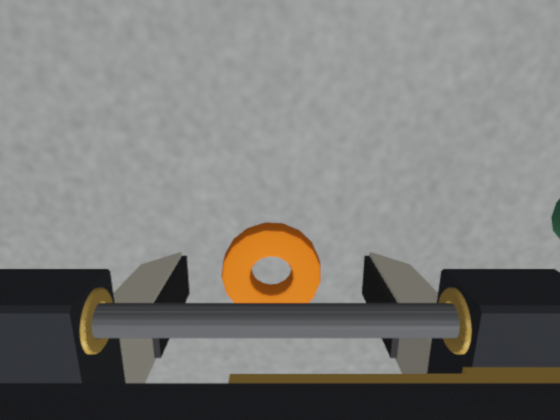

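>>> send_rows:
  commands:
    - [[0.013, -0.003, -0.002, 0, 0.08]]

```text
time: 11.42
tool_pos: [479.0, -96.7, 6.2]
tcp_rot: [-1.219, 1.532, -2.51]
contact_force: [0.5, 0.5, 0.4]
grip_width: 79.8
```

Run:
```python
from h import *
for i in range(4): cap('wrist')
o,R,p=st([476.8,-95.7,3.5]);
```

```text
t 11.62 p [476.7 -96.    4.3] x [-0.038 -0.021 -0.999] y [ 0.96   0.276 -0.042] F [ 0.  -0.6  0.9] M [ 0.02 -0.01 -0.03] g 79.9
tool delta [ 0.8  0.2 -0.2]
```

>>> send_rows:
  commands:
    - [[0, 0, 0, 0, 0.04]]

```text
time: 11.7
tool_pos: [477.1, -96.0, 4.8]
tcp_rot: [-1.325, 1.528, -2.616]
contact_force: [-0.2, 0.0, 0.5]
grip_width: 76.9
```

Run:
```python
from h import *
for i in range(9): cap('wrist')
o,R,p=st([476.8,-95.7,3.5]); cap('wrist','w15')
```

```text
t 12.15 p [476.8 -96.    4.4] x [-0.037 -0.021 -0.999] y [ 0.96   0.276 -0.042] F [-0.2  0.   0.9] M [-0.04 -0.01  0.01] g 46.6
tool delta [ 0.9  0.1 -0.3]
```

View pics/w15.png

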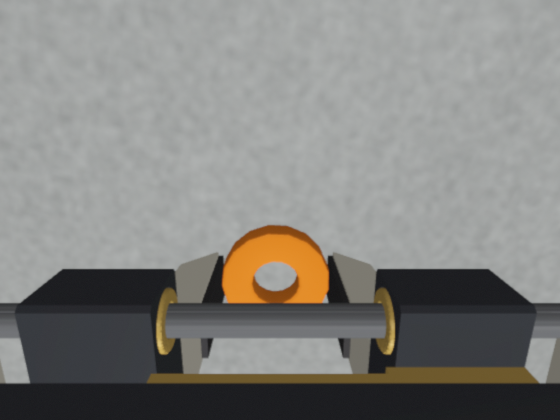

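>>> send_rows:
  commands:
    - [[-0.03, 0, 0, 0, 0.04], [-0.038, 0, 0, 0, 0.04], [-0.038, 0, 0, 0, 0.04], [-0.03, 0, 0, 0, 0.04]]

```text
time: 12.53
tool_pos: [476.9, -91.5, 137.6]
tcp_rot: [-1.592, 1.513, -2.883]
contact_force: [1.1, -0.2, -0.2]
grip_width: 46.9
```

Run:
```python
from h import *
for i in range(3): cap('wrist')
o,R,p=st([525,250,140])
```

```text
t 12.68 p [478.3 -92.  137.6] x [-0.051 -0.016 -0.999] y [ 0.96   0.276 -0.053] F [-0.6  0.4 -0.9] M [-0.01 -0.05  0.01] g 46.9
tool delta [ -10.4  139.  -315.7]
```

>>> send_rows:
  commands:
    - [[0, 0.007, -0.017, 0, 0.04], [0, 0.015, -0.034, 0, 0.04], [0, 0.015, -0.034, 0, 0.04], [0, 0.015, -0.034, 0, 0.04], [0, 0.015, -0.034, 0, 0.04], [0, 0.015, -0.034, 0, 0.04], [0, 0.015, -0.034, 0, 0.04], [0, 0.015, -0.034, 0, 0.04], [0, 0.015, -0.034, 0, 0.04], [0, 0.007, -0.018, 0, 0.04]]

```text
time: 13.52
tool_pos: [515.6, 248.4, 111.8]
tcp_rot: [-1.582, 1.491, -2.885]
contact_force: [0.2, 0.1, -0.4]
grip_width: 47.2
```

Run:
```python
from h import *
for i in range(5): cap('wrist')
o,R,p=st([544.1,255.4,125]);d=cap('wrist','w16')
for X in(-7.6,): print(handring(d,'orange',X))
```

```text
t 13.77 p [515.8 244.  112.7] x [-0.077 -0.021 -0.997] y [ 0.962  0.262 -0.08 ] F [ 0.5 -0.8 -0.1] M [ 0.02 -0.06 -0.04] g 46.7
tool delta [-14.6  29.2  -3.5]
(array([-1.56, -0.13]), 0.14)
```

View pics/w16.png

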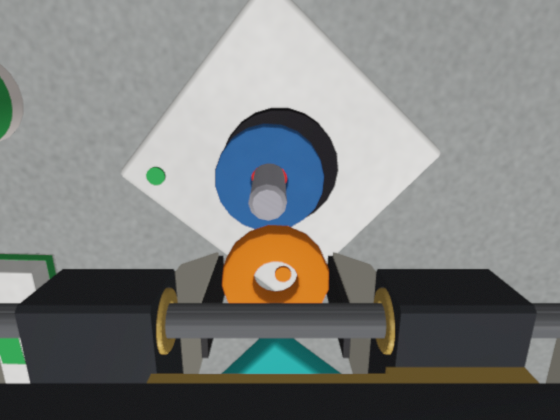

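>>> send_rows:
  commands:
    - [[-0.006, 0.026, -0.0035, 0, 0.04]]

```text
time: 13.9
tool_pos: [536.4, 251.3, 115.8]
tcp_rot: [-1.559, 1.483, -2.866]
contact_force: [1.0, 1.4, -0.1]
grip_width: 46.6
```

Run:
```python
from h import *
for i in range(5): cap('wrist')
o,R,p=st([544.1,255.4,105]);d=cap('wrist','w17')
cv2.imwrite('pics/c17.png',cv2.resize(d['color'][130:330,180:370],None,fx=3,fy=3,interpolation=cv2.INTER_CUBIC))
```

```text
t 14.15 p [540.4 252.8 116.9] x [-0.077 -0.021 -0.997] y [ 0.962  0.26  -0.08 ] F [ 0.4  0.5 -1. ] M [ 0.   -0.08 -0.02] g 46.5
tool delta [11.5  5.2 -1.6]
```

View pics/c17.png

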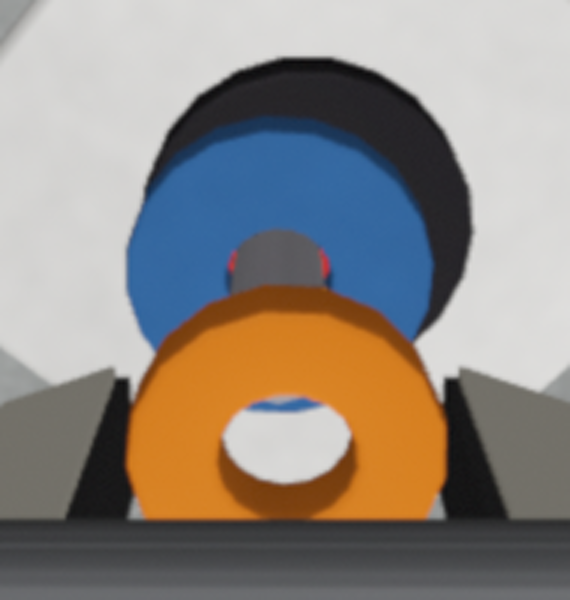

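>>> send_rows:
  commands:
    - [[0.008, 0.006, -0.0015, 0, 0.04]]

```text
time: 14.28
tool_pos: [545.0, 255.3, 109.9]
tcp_rot: [-1.565, 1.493, -2.872]
contact_force: [0.6, 0.9, 0.5]
grip_width: 47.2
```

Run:
```python
from h import *
for i in range(5): cap('wrist')
o,R,p=st([544.1,255.4,102]);d=cap('wrist','w18')
cv2.imwrite('pics/c18.png',cv2.resize(d['color'][130:330,180:370],None,fx=3,fy=3,interpolation=cv2.INTER_CUBIC))
```

```text
t 14.53 p [544.7 255.7 108.2] x [-0.078 -0.022 -0.997] y [ 0.962  0.26  -0.081] F [ 0.2  0.5 -0.6] M [-0.03 -0.07  0.02] g 47.2
tool delta [ 6.3 -0.1  0.1]
```

View pics/c18.png

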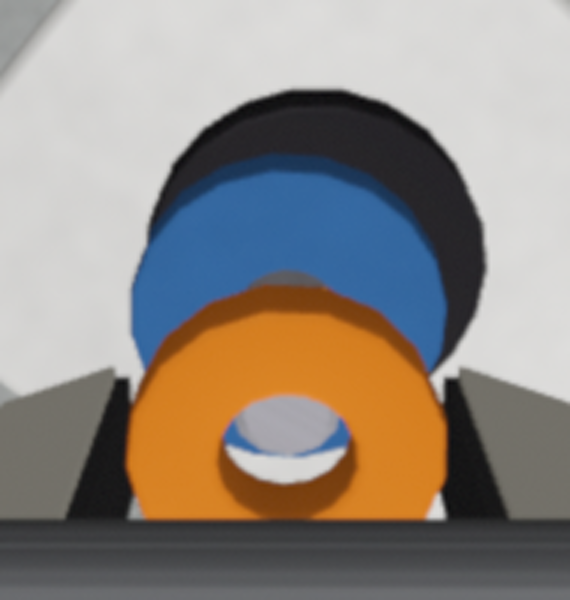

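>>> send_rows:
  commands:
    - [[0.007, 0.0012, 0, 0, 0.04]]

```text
time: 14.67
tool_pos: [546.1, 256.2, 102.6]
tcp_rot: [-1.566, 1.493, -2.873]
contact_force: [0.6, 0.2, 1.7]
grip_width: 46.7
```

Run:
```python
from h import *
for i in range(4): cap('wrist')
o,R,p=st([544.1,255.4,102]);d=cap('wrist','w19')
cv2.imwrite('pics/c19.png',cv2.resize(d['color'][130:330,180:370],None,fx=3,fy=3,interpolation=cv2.INTER_CUBIC))
```

```text
t 14.87 p [545.1 255.9 101. ] x [-0.078 -0.022 -0.997] y [ 0.962  0.261 -0.081] F [-1.  -0.  -0.4] M [-0.03 -0.01 -0.04] g 46.7
tool delta [-0.9 -1.2  0.2]
```

View pics/c19.png

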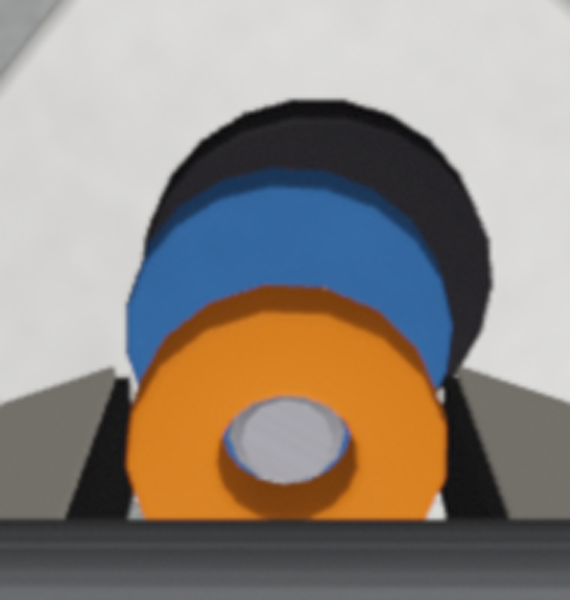

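>>> send_rows:
  commands:
    - [[0.007, 0, 0, 0, 0.04]]

```text
time: 15.0
tool_pos: [545.1, 255.9, 95.2]
tcp_rot: [-1.565, 1.491, -2.871]
contact_force: [-1.6, 0.2, 1.8]
grip_width: 46.6
```

Run:
```python
from h import *
for i in range(3): cap('wrist')
o,R,p=st([544.6,255.5,73])
```

```text
t 15.15 p [544.3 255.6  93.4] x [-0.079 -0.022 -0.997] y [ 0.962  0.261 -0.082] F [ 0.3 -0.2 -0.3] M [-0.01 -0.09 -0.02] g 47.0
tool delta [20.3  1.9  0.2]
```

>>> send_rows:
  commands:
    - [[0.008, 0.0007, 0, 0, 0.04]]

```text
time: 15.23
tool_pos: [544.8, 255.8, 86.6]
tcp_rot: [-1.565, 1.49, -2.871]
contact_force: [-1.1, -0.2, 0.5]
grip_width: 46.8
```

Run:
```python
from h import *
for i in range(3): cap('wrist')
o,R,p=st([544.6,255.5,73])
```

```text
t 15.38 p [544.1 255.5  84.5] x [-0.08  -0.022 -0.997] y [ 0.962  0.26  -0.083] F [ 0.9  0.5 -0.3] M [-0.02 -0.05  0.04] g 46.9
tool delta [11.4  1.5  0.2]
```

>>> send_rows:
  commands:
    - [[0.007, 0.0007, 0, 0, 0.04]]

```text
time: 15.47
tool_pos: [544.8, 255.8, 78.5]
tcp_rot: [-1.564, 1.489, -2.871]
contact_force: [-1.5, -0.3, 0.9]
grip_width: 46.6
```

Run:
```python
from h import *
for i in range(3): cap('wrist')
o,R,p=st([544.6,255.5,73])
```

```text
t 15.62 p [544.  255.5  76.8] x [-0.081 -0.023 -0.996] y [ 0.962  0.26  -0.084] F [ 0.5 -0.2 -0.8] M [ 0.07 -0.03  0.04] g 47.1
tool delta [3.7 0.9 0.1]
```

>>> send_rows:
  commands:
    - [[0.003, 0.0003, 0, 0, 0.04]]

```text
time: 15.7
tool_pos: [544.6, 255.7, 74.1]
tcp_rot: [-1.564, 1.488, -2.87]
contact_force: [0.1, -0.2, -0.2]
grip_width: 47.0
```

Run:
```python
from h import *
for i in range(3): cap('wrist')
o,R,p=st([544.6,255.5,73]);cap('wrist','w20')
```

```text
t 15.85 p [544.  255.5  73.5] x [-0.081 -0.023 -0.996] y [ 0.962  0.26  -0.084] F [ 0.6  0.6 -0.6] M [-0.04 -0.02  0.03] g 46.9
tool delta [0.5 0.6 0.1]
```

View pics/w20.png

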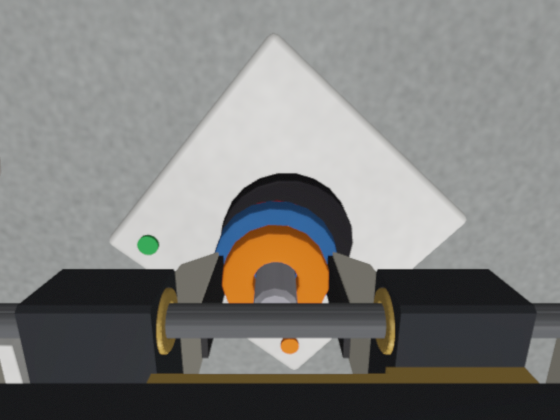

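Nearly seated. I'll open just clear of the ring.

>>> send_rows:
  commands:
    - [[0, 0, 0, 0, 0.06]]

```text
time: 15.98
tool_pos: [544.3, 255.6, 73.8]
tcp_rot: [-1.563, 1.487, -2.87]
contact_force: [0.5, 0.1, 0.1]
grip_width: 50.1
```

Run:
```python
from h import *
for i in range(5): cap('wrist')
o,R,p=st();cap('wrist','w21')
```

```text
t 16.23 p [544.3 255.5  73.9] x [-0.08  -0.022 -0.997] y [ 0.962  0.26  -0.083] F [-0.6  0.4  0.1] M [ 0.05 -0.06 -0.04] g 59.5
```

View pics/w21.png

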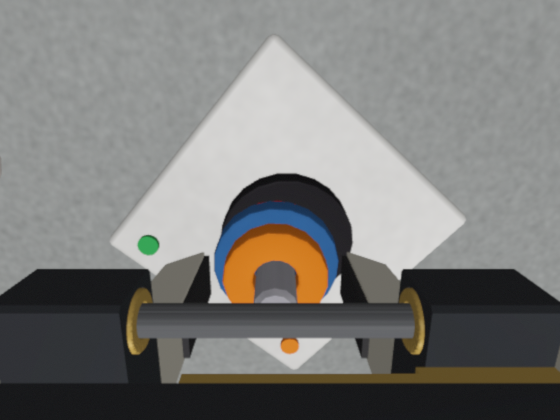

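>>> send_rows:
  commands:
    - [[-0.02, -0.001, 0, 0, 0.06], [-0.03, -0.002, 0, 0, 0.06], [-0.025, -0.002, 0, 0, 0.06]]

```text
time: 16.53
tool_pos: [541.9, 254.7, 144.9]
tcp_rot: [-1.558, 1.474, -2.865]
contact_force: [0.8, -0.1, -0.5]
grip_width: 60.3
```

Run:
```python
from h import *
for i in range(3): cap('wrist')
o,R,p=st([545.7,-234.4,130]);d=cap('scene','a22'); s=cap('side','b22')
cv2.imwrite('pics/s22c.png',np.hstack([cv2.resize(s['color'][230:310,150:270],None,fx=3.2,fy=3.2,interpolation=cv2.INTER_CUBIC),cv2.resize(d['color'][250:350,150:270],None,fx=2.56*1.25*0.8,fy=2.56,interpolation=cv2.INTER_CUBIC)]))
print('jar',ray(d,(207,317),50), ray(d,(207,303),100),proj(s,ray(d,(207,303),100)))
```

```text
t 16.68 p [543.4 255.2 146.1] x [-0.088 -0.025 -0.996] y [ 0.961  0.26  -0.091] F [ 0.5  0.  -0.7] M [ 0.07 -0.02  0.02] g 59.9
tool delta [  28.  -123.6  473.2]
jar [ 700.50361701 -288.06193843   50.        ] [ 700.70660389 -281.50440686  100.        ] [[281.19301307 162.58671839]]
```

View pics/s22c.png

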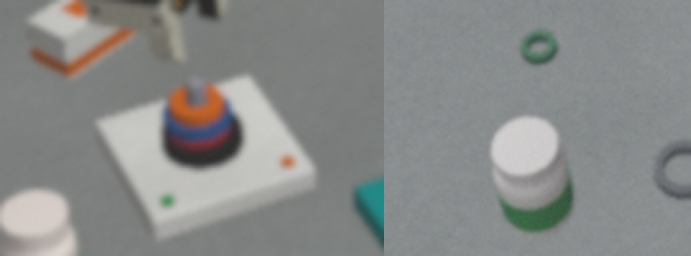

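>>> send_rows:
  commands:
    - [[0, -0.007, 0.02, 0, 0.06], [0.002, -0.0135, 0.038, 0, 0.06], [0.002, -0.0135, 0.038, 0, 0.06], [0.002, -0.0135, 0.038, 0, 0.06], [0.002, -0.0135, 0.038, 0, 0.06], [0.002, -0.0135, 0.038, 0, 0.06], [0.002, -0.0135, 0.038, 0, 0.06], [0.002, -0.0135, 0.038, 0, 0.06], [0.002, -0.0135, 0.038, 0, 0.06], [0.002, -0.0135, 0.038, 0, 0.06]]

```text
time: 17.62
tool_pos: [503.1, -133.2, 123.7]
tcp_rot: [-1.651, 1.452, -2.942]
contact_force: [1.9, 0.5, 0.5]
grip_width: 60.6
```

Run:
```python
from h import *
o,R,p=st([502,-246,130])
```

```text
t 17.62 p [ 503.1 -133.2  123.7] x [-0.116 -0.023 -0.993] y [ 0.954  0.274 -0.118] F [1.9 0.5 0.5] M [ 0.05 -0.12 -0.03] g 60.6
tool delta [ -3.4 -32.8 108.1]
```

>>> send_rows:
  commands:
    - [[0, -0.01, 0.035, 0, 0.06], [0, -0.01, 0.035, 0, 0.06], [0, -0.007, 0.025, 0, 0.06]]

```text
time: 17.87
tool_pos: [499.0, -238.2, 121.5]
tcp_rot: [-1.69, 1.445, -2.983]
contact_force: [1.5, 0.1, 0.2]
grip_width: 60.1
```

Run:
```python
from h import *
for i in range(5): cap('wrist')
o,R,p=st(); d=cap('wrist','w23')
u=proj(d,[545.7,-234.4,6])[0]; print(u); f=fitring(d,'green',u); print(*[np.round(v,1) for v in f],totool([*f[0],6],p,R))
```

```text
t 18.12 p [ 499.6 -234.5  121.8] x [-0.124 -0.019 -0.992] y [ 0.954  0.274 -0.124] F [ 0.   0.6 -0.7] M [ 0.01 -0.08 -0.  ] g 59.9
[296.30113004 127.66278524]
[ 545.9 -234.8] [297.1 127.5] 2063.5 2317.6 [109.2  58.4  14.8]
```

View pics/w23.png

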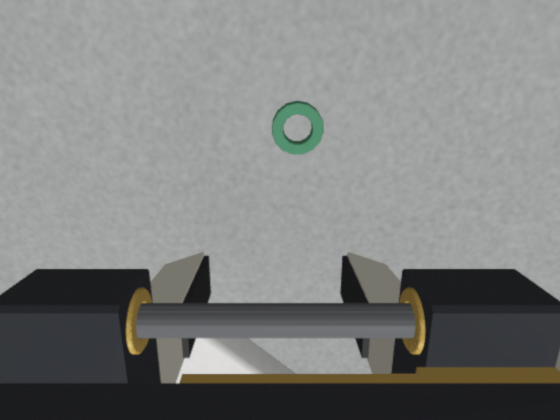

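>>> send_rows:
  commands:
    - [[0.04, 0.012, 0.003, 0, 0.06], [0.03, 0.015, 0.004, 0, 0.06], [0, 0.012, 0.003, 0, 0.06], [0, 0, 0, 0, 0.06]]

```text
time: 18.5
tool_pos: [533.8, -228.8, 47.6]
tcp_rot: [-1.681, 1.448, -2.965]
contact_force: [0.1, -0.3, 0.2]
grip_width: 60.1
```

Run:
```python
from h import *
st()
for i in range(5): cap('wrist')
o,R,p=st(); d=cap('wrist')
u=proj(d,[545.7,-234.4,6])[0]; print(u); f=fitring(d,'green',u); print(*[np.round(v,1) for v in f],totool([*f[0],3.5],p,R))
```

```text
t 18.5 p [ 533.8 -228.8   47.6] x [-0.12  -0.021 -0.993] y [ 0.952  0.282 -0.121] F [ 0.1 -0.3  0.2] M [-0.02 -0.06  0.01] g 60.1
t 18.75 p [ 532.6 -230.5   49.9] x [-0.119 -0.023 -0.993] y [ 0.953  0.279 -0.12 ] F [0.2 0.4 1.3] M [-0.03 -0.08 -0.02] g 60.0
[289.88442585 213.15013825]
[ 545.6 -234.9] [290.9 213.5] 3196.0 3595.3 [44.6 16.8  8.4]
```

>>> send_rows:
  commands:
    - [[0.03, 0.012, 0.006, 0, 0.06]]

```text
time: 18.88
tool_pos: [544.7, -235.5, 24.5]
tcp_rot: [-1.604, 1.458, -2.891]
contact_force: [2.9, -1.2, 1.2]
grip_width: 60.2
```

Run:
```python
from h import *
for i in range(5): cap('wrist')
o,R,p=st([545.7,-234.7,5]); d=cap('wrist','w24')
```

```text
t 19.13 p [ 542.  -234.    19.7] x [-0.118 -0.023 -0.993] y [ 0.953  0.279 -0.12 ] F [-0.   0.   0.9] M [-0.03 -0.07 -0.01] g 59.8
tool delta [14.1  5.1  1.8]
```

View pics/w24.png

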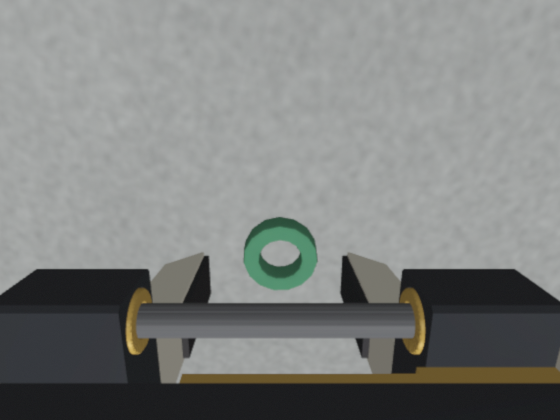

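>>> send_rows:
  commands:
    - [[0.014, 0.005, 0.002, 0, 0.06]]

```text
time: 19.27
tool_pos: [547.6, -236.1, 8.8]
tcp_rot: [-1.623, 1.455, -2.91]
contact_force: [1.0, -0.6, 0.1]
grip_width: 60.1
```

Run:
```python
from h import *
for i in range(5): cap('wrist')
o,R,p=st([545.7,-234.7,5]); d=cap('wrist','w25')
```

```text
t 19.52 p [ 545.9 -235.     5.5] x [-0.117 -0.023 -0.993] y [ 0.953  0.279 -0.119] F [0.  0.2 0.4] M [ 0.05 -0.07 -0.  ] g 60.3
tool delta [ 0.5 -0.1 -0.3]
```

View pics/w25.png

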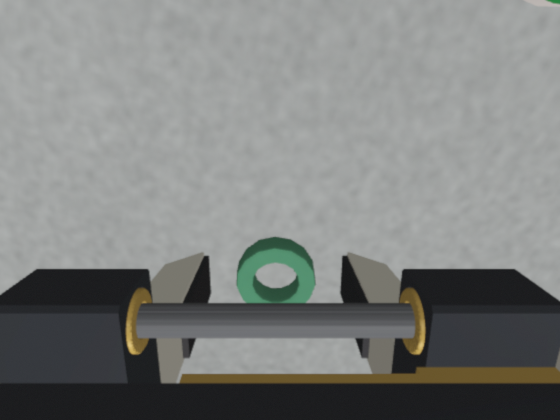

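>>> send_rows:
  commands:
    - [[0.0005, 0, 0, 0, 0.025]]

```text
time: 19.65
tool_pos: [546.1, -235.1, 5.4]
tcp_rot: [-1.654, 1.451, -2.941]
contact_force: [-0.6, 0.4, 0.7]
grip_width: 56.8
```

Run:
```python
from h import *
for i in range(8): cap('wrist')
o,R,p=st([545.7,-234.7,5])
```

```text
t 20.05 p [ 546.  -235.1    5.3] x [-0.117 -0.024 -0.993] y [ 0.953  0.279 -0.119] F [-0.2  0.2 -0.5] M [-0.02 -0.04 -0.01] g 34.3
tool delta [ 0.3 -0.2 -0.4]
```

>>> send_rows:
  commands:
    - [[-0.04, 0, 0, 0, 0.025]]

```text
time: 20.13
tool_pos: [545.7, -232.0, 38.4]
tcp_rot: [-1.728, 1.439, -3.015]
contact_force: [-0.9, -0.5, -1.5]
grip_width: 34.4
```

Run:
```python
from h import *
for i in range(4): cap('wrist')
o,R,p=st([545.7,-234.7,5]); d=cap('wrist','w26')
```

```text
t 20.33 p [ 551.5 -234.5   46.1] x [-0.115 -0.025 -0.993] y [ 0.953  0.279 -0.117] F [-1.3  0.1 -0.4] M [-0.03 -0.03  0.03] g 34.8
tool delta [41.5 -0.8 -1.1]
```

View pics/w26.png

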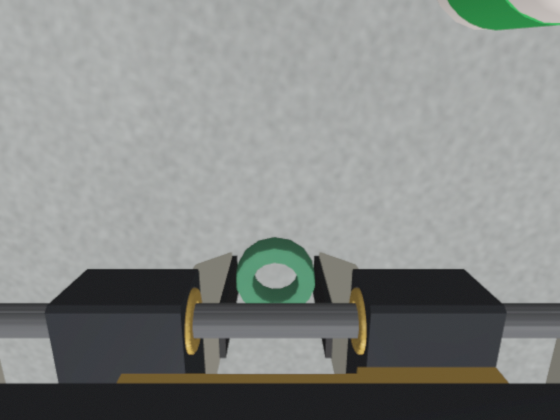

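>>> send_rows:
  commands:
    - [[-0.041, 0, 0, 0, 0.025]]

```text
time: 20.47
tool_pos: [549.9, -230.7, 77.9]
tcp_rot: [-1.736, 1.437, -3.023]
contact_force: [0.2, 0.2, -1.8]
grip_width: 34.3
```

Run:
```python
from h import *
for i in range(4): cap('wrist')
```

>>> send_rows:
  commands:
    - [[-0.041, 0, 0, 0, 0.025]]

```text
time: 20.75
tool_pos: [554.8, -229.9, 118.0]
tcp_rot: [-1.737, 1.437, -3.023]
contact_force: [0.8, 0.2, -1.3]
grip_width: 34.6
```

Run:
```python
from h import *
for i in range(4): cap('wrist')
o,R,p=st([524,250,135])
```

```text
t 20.95 p [ 560.1 -232.   125.9] x [-0.117 -0.024 -0.993] y [ 0.953  0.279 -0.119] F [ 0.1 -0.3 -1.6] M [ 0.05 -0.03  0.02] g 34.8
tool delta [ -16.4   99.  -472.9]
```

>>> send_rows:
  commands:
    - [[-0.003, 0.004, -0.02, 0, 0.025], [-0.003, 0.008, -0.038, 0, 0.025], [-0.003, 0.008, -0.038, 0, 0.025], [-0.003, 0.008, -0.038, 0, 0.025], [-0.003, 0.008, -0.038, 0, 0.025], [-0.002, 0.008, -0.038, 0, 0.025], [-0.002, 0.008, -0.038, 0, 0.025], [-0.002, 0.008, -0.038, 0, 0.025], [-0.002, 0.008, -0.038, 0, 0.025], [-0.002, 0.008, -0.038, 0, 0.025]]

```text
time: 21.78
tool_pos: [521.2, 144.3, 124.8]
tcp_rot: [-1.717, 1.414, -3.02]
contact_force: [1.9, -0.1, -0.3]
grip_width: 34.8
```

Run:
```python
from h import *
o,R,p=st([524,250,130])
```

```text
t 21.78 p [521.2 144.3 124.8] x [-0.155 -0.019 -0.988] y [ 0.952  0.264 -0.154] F [ 1.9 -0.1 -0.3] M [-0.05 -0.13 -0.  ] g 34.8
tool delta [  -7.5   29.7 -101.3]
```

>>> send_rows:
  commands:
    - [[-0.002, 0.008, -0.034, 0, 0.025], [-0.002, 0.008, -0.034, 0, 0.025], [-0.002, 0.006, -0.022, 0, 0.025]]

```text
time: 22.03
tool_pos: [513.3, 243.3, 123.0]
tcp_rot: [-1.712, 1.401, -3.012]
contact_force: [0.1, -0.6, -0.4]
grip_width: 34.4
```

Run:
```python
from h import *
for i in range(5): cap('wrist')
o,R,p=st([544.1,255.4,110]);d=cap('wrist','w27')
```

```text
t 22.28 p [514.7 239.5 123.7] x [-0.166 -0.022 -0.986] y [ 0.95   0.264 -0.166] F [-0.8 -0.8 -0.5] M [-0.02 -0.11  0.02] g 34.6
tool delta [ 8.3 34.4 -7.3]
```

View pics/w27.png

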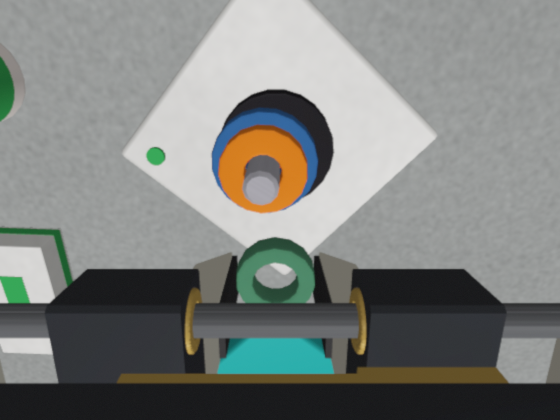

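>>> send_rows:
  commands:
    - [[0.003, 0.03, -0.006, 0, 0.025]]

```text
time: 22.42
tool_pos: [538.7, 250.0, 117.1]
tcp_rot: [-1.699, 1.399, -3.005]
contact_force: [1.5, 0.8, 0.3]
grip_width: 34.6
```

Run:
```python
from h import *
for i in range(5): cap('wrist')
o,R,p=st([544.1,255.4,108]);d=cap('wrist','w28')
cv2.imwrite('pics/c28.png',cv2.resize(d['color'][130:330,180:370],None,fx=3,fy=3,interpolation=cv2.INTER_CUBIC))
```

```text
t 22.67 p [541.3 251.4 116.1] x [-0.166 -0.022 -0.986] y [ 0.951  0.261 -0.166] F [-0.8  0.4 -0.5] M [ 0.  -0.1  0. ] g 34.4
tool delta [ 7.4  5.  -3. ]
```

View pics/c28.png

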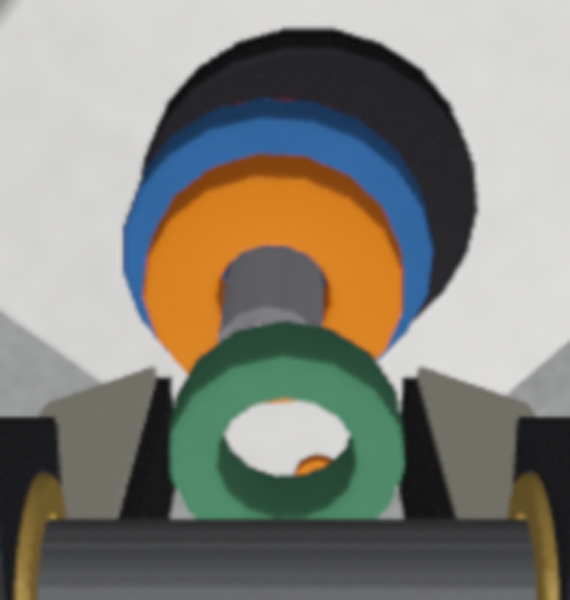

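>>> send_rows:
  commands:
    - [[0.005, 0.005, -0.003, 0, 0.025]]

```text
time: 22.8
tool_pos: [544.6, 254.9, 112.2]
tcp_rot: [-1.706, 1.405, -3.012]
contact_force: [0.7, 0.1, -0.2]
grip_width: 34.7
```

Run:
```python
from h import *
for i in range(5): cap('wrist')
o,R,p=st([544.1,255.4,105]);d=cap('wrist','w29')
cv2.imwrite('pics/c29.png',cv2.resize(d['color'][130:330,180:370],None,fx=3,fy=3,interpolation=cv2.INTER_CUBIC))
# ring-bottom bore centre and spindle end, projected (crop px)
S=cap('wrist');q=proj(S,[[544.1,255.4,100]])
T=np.eye(4);T[:3,:3]=R;T[:3,3]=p
a=np.linspace(0,6.283,40); th=0.118
ex=np.array([np.cos(th),np.sin(th),0]);ey=np.array([-np.sin(th),np.cos(th),0]);ez=np.array([0,0,1.])
c=np.array([-0.5,-0.2,0]); b=c+6*ex
for nm,o_,r in(('bot',c+6*ex,10),('top',c-6*ex,10)):
    P=o_+r*(np.cos(a)[:,None]*ey+np.sin(a)[:,None]*ez); W=P@R.T+p; u=(proj(S,W)-[180,130])*3; print(nm,'world',np.round(R@o_+p,1),u.min(0).round(),u.max(0).round())
u=(proj(S,cyl((544.1,255.4),7,100,100))-[180,130])*3;print('face',u.min(0).round(),u.max(0).round())
```

```text
t 23.05 p [544.2 255.7 110.9] x [-0.166 -0.022 -0.986] y [ 0.951  0.261 -0.166] F [-0.3  0.2  0.2] M [ 0.05 -0.14  0.03] g 34.8
tool delta [5.8 0.8 0.4]
bot world [543.8 255.7 105.4] [224. 359.] [350. 467.]
top world [544.5 255.6 117.4] [220. 399.] [355. 513.]
face [247. 357.] [333. 430.]
```

View pics/c29.png

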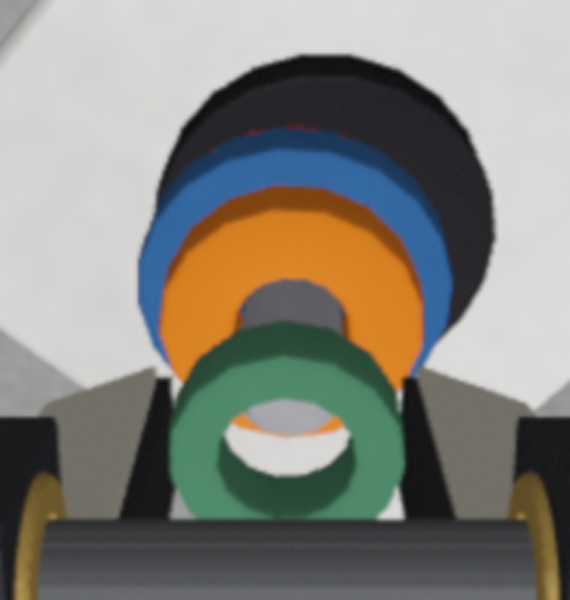

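>>> send_rows:
  commands:
    - [[0.005, 0.0018, 0.0004, 0, 0.025]]

```text
time: 23.23
tool_pos: [545.8, 255.9, 106.7]
tcp_rot: [-1.708, 1.405, -3.012]
contact_force: [0.8, 0.1, -0.1]
grip_width: 34.8
```

Run:
```python
from h import *
for i in range(4): cap('wrist')
o,R,p=st([544.1,255.4,105]);d=cap('wrist','w30')
cv2.imwrite('pics/c30.png',cv2.resize(d['color'][130:330,180:370],None,fx=3,fy=3,interpolation=cv2.INTER_CUBIC))
```

```text
t 23.43 p [545.2 255.6 105.4] x [-0.166 -0.022 -0.986] y [ 0.951  0.261 -0.166] F [0.1 0.2 0.1] M [ 0.05 -0.1   0.07] g 34.5
tool delta [ 0.6 -1.  -0.1]
```

View pics/c30.png

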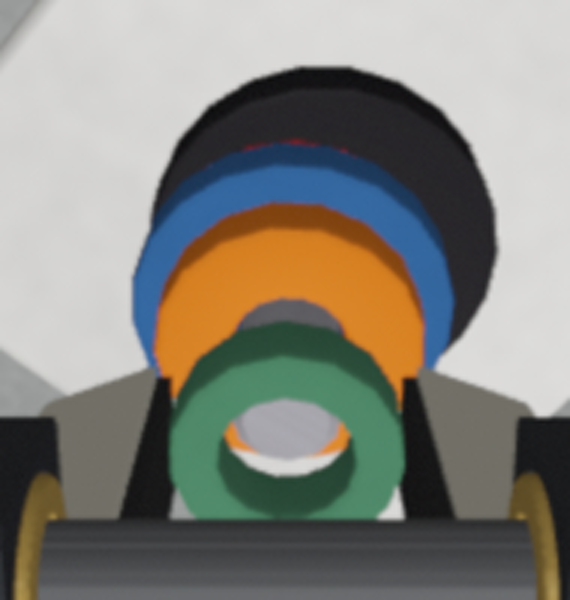

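>>> send_rows:
  commands:
    - [[0.006, 0.001, 0.0003, 0, 0.025]]

```text
time: 23.57
tool_pos: [546.0, 255.8, 100.5]
tcp_rot: [-1.708, 1.405, -3.013]
contact_force: [-1.9, 0.5, 1.8]
grip_width: 34.5
```

Run:
```python
from h import *
for i in range(4): cap('wrist')
o,R,p=st([545.2,255.6,80]);d=cap('wrist','w31')
cv2.imwrite('pics/c31.png',cv2.resize(d['color'][130:330,180:370],None,fx=3,fy=3,interpolation=cv2.INTER_CUBIC))
```

```text
t 23.77 p [545.1 255.5  99.1] x [-0.166 -0.022 -0.986] y [ 0.951  0.261 -0.166] F [ 0.7 -0.2 -0.1] M [ 0.03 -0.14 -0.01] g 34.3
tool delta [18.8  3.3  0.3]
```

View pics/c31.png

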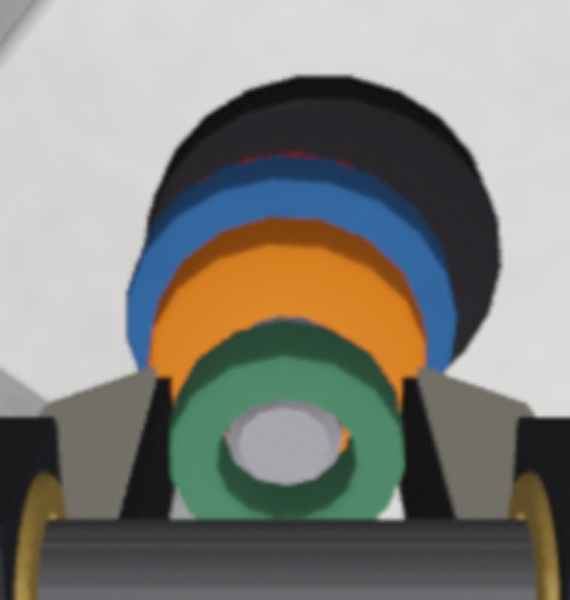

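>>> send_rows:
  commands:
    - [[0.006, 0.001, -0.0004, 0, 0.025]]

```text
time: 23.9
tool_pos: [545.4, 256.1, 94.3]
tcp_rot: [-1.706, 1.404, -3.011]
contact_force: [-3.3, -1.8, 1.5]
grip_width: 34.6
```

Run:
```python
from h import *
for i in range(4): cap('wrist')
o,R,p=st([545.2,255.6,80])
```

```text
t 24.1 p [545.  256.   92.9] x [-0.166 -0.022 -0.986] y [ 0.951  0.261 -0.166] F [-1.3 -0.4 -0.1] M [0.02 0.04 0.01] g 34.7
tool delta [12.7  2.2  0.7]
```

>>> send_rows:
  commands:
    - [[0.004, 0.0007, 0, 0, 0.025]]

```text
time: 24.18
tool_pos: [545.0, 256.1, 89.5]
tcp_rot: [-1.704, 1.402, -3.009]
contact_force: [-1.7, -0.1, 1.5]
grip_width: 34.6
```

Run:
```python
from h import *
for i in range(4): cap('wrist')
o,R,p=st([545.2,255.6,80])
```

```text
t 24.38 p [545.  256.   88.6] x [-0.167 -0.022 -0.986] y [ 0.951  0.261 -0.167] F [-0.3  0.5 -1.1] M [-0.    0.07  0.  ] g 34.1
tool delta [8.4 1.5 0.7]
```

>>> send_rows:
  commands:
    - [[0.003, 0.0005, 0, 0, 0.025]]

```text
time: 24.47
tool_pos: [545.0, 256.1, 86.0]
tcp_rot: [-1.704, 1.402, -3.008]
contact_force: [-1.4, -0.9, 0.9]
grip_width: 34.7
```

Run:
```python
from h import *
for i in range(4): cap('wrist')
o,R,p=st([545.2,255.6,80])
```

```text
t 24.67 p [544.9 256.1  85.3] x [-0.167 -0.022 -0.986] y [ 0.951  0.261 -0.167] F [-1.  -0.  -1.1] M [-0.06 -0.    0.04] g 34.7
tool delta [5.2 1.  0.7]
```

>>> send_rows:
  commands:
    - [[0.003, 0.0005, 0, 0, 0.025]]

```text
time: 24.75
tool_pos: [545.0, 256.1, 83.1]
tcp_rot: [-1.703, 1.402, -3.008]
contact_force: [-4.2, -1.3, 6.9]
grip_width: 34.8
```

Run:
```python
from h import *
for i in range(4): cap('wrist')
o,R,p=st([545.2,255.6,80]);cap('wrist','w32')
```

```text
t 24.95 p [545.  256.1  82.6] x [-0.166 -0.022 -0.986] y [ 0.951  0.261 -0.166] F [-2.4 -1.   3.9] M [-0.2   0.33  0.01] g 34.6
tool delta [2.6 0.5 0.6]
```

View pics/w32.png

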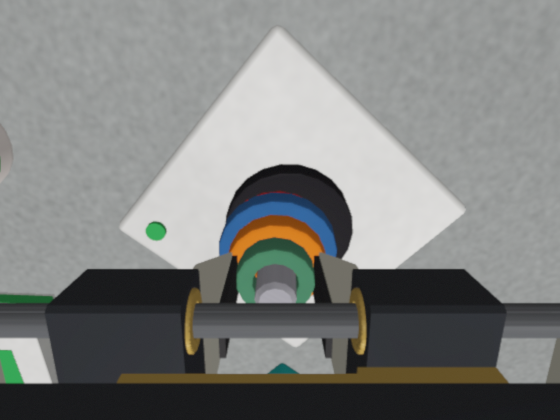

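>>> send_rows:
  commands:
    - [[0.0025, 0.0004, 0, 0, 0.025]]

```text
time: 25.08
tool_pos: [545.0, 256.1, 80.9]
tcp_rot: [-1.703, 1.403, -3.008]
contact_force: [-2.8, -1.3, 6.5]
grip_width: 34.3
```

Run:
```python
from h import *
for i in range(3): cap('wrist')
o,R,p=st()
```

```text
t 25.23 p [545.  256.2  80.5] x [-0.166 -0.022 -0.986] y [ 0.951  0.261 -0.166] F [-3.1 -1.   4.7] M [-0.23  0.42  0.  ] g 34.9
```

>>> send_rows:
  commands:
    - [[0.0025, 0.0004, 0, 0, 0.025]]

```text
time: 25.32
tool_pos: [545.0, 256.1, 78.9]
tcp_rot: [-1.703, 1.403, -3.007]
contact_force: [-4.7, -2.5, 20.3]
grip_width: 34.7
```

Run:
```python
from h import *
for i in range(3): cap('wrist')
o,R,p=st()
```

```text
t 25.47 p [545.  256.1  79.1] x [-0.166 -0.022 -0.986] y [ 0.951  0.261 -0.166] F [-4.4 -0.9  8.7] M [-0.47  0.77 -0.02] g 34.6
```

>>> send_rows:
  commands:
    - [[0.0015, 0.0003, 0, 0, 0.025]]

```text
time: 25.55
tool_pos: [545.1, 256.2, 79.0]
tcp_rot: [-1.702, 1.404, -3.006]
contact_force: [-5.0, -2.4, 14.5]
grip_width: 34.4
```

Run:
```python
from h import *
for i in range(3): cap('wrist')
o,R,p=st();cap('wrist','w33')
s=cap('side');cv2.imwrite('pics/s33.png',cv2.resize(s['color'][225:310,160:270],None,fx=7,fy=7,interpolation=cv2.INTER_CUBIC))
```

```text
t 25.7 p [545.  256.1  79. ] x [-0.165 -0.022 -0.986] y [ 0.951  0.262 -0.165] F [-5.  -1.6 12.1] M [-0.45  0.97  0.04] g 34.8
```

View pics/s33.png

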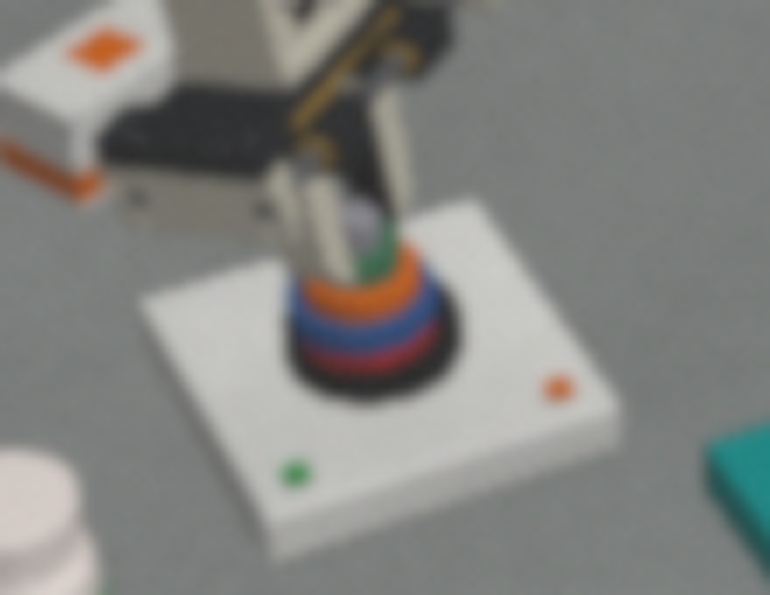

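View pics/w33.png

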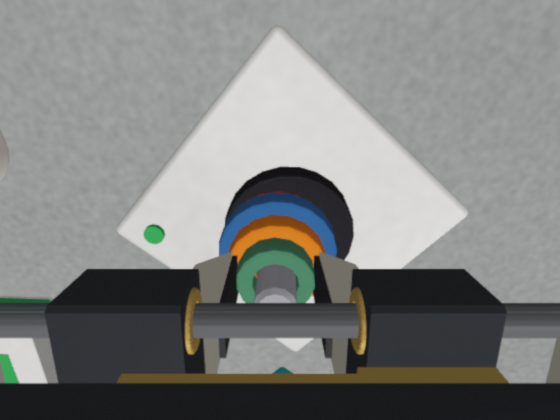

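>>> send_rows:
  commands:
    - [[-0.0005, 0, 0, 0, 0.055]]

```text
time: 25.88
tool_pos: [545.2, 256.2, 79.9]
tcp_rot: [-1.703, 1.404, -3.007]
contact_force: [-0.2, -0.1, -0.3]
grip_width: 37.9
```

Run:
```python
from h import *
for i in range(6): cap('wrist')
o,R,p=st()
```

```text
t 26.18 p [545.2 256.2  79.1] x [-0.165 -0.022 -0.986] y [ 0.951  0.262 -0.165] F [-0.2 -0.1 -0.5] M [-0.02 -0.1  -0.02] g 54.6
```

>>> send_rows:
  commands:
    - [[-0.02, -0.0033, 0, 0, 0.055]]

```text
time: 26.27
tool_pos: [543.2, 255.1, 95.6]
tcp_rot: [-1.696, 1.396, -3.0]
contact_force: [0.1, -0.3, -0.5]
grip_width: 55.4
```

Run:
```python
from h import *
for i in range(4): cap('wrist')
o,R,p=st()
```

```text
t 26.47 p [545.7 255.9  99.3] x [-0.164 -0.022 -0.986] y [ 0.951  0.262 -0.164] F [-0.5  0.7  0.6] M [-0.03 -0.16  0.  ] g 55.0
```

>>> send_rows:
  commands:
    - [[-0.038, -0.0063, 0, 0, 0.055]]

```text
time: 26.55
tool_pos: [541.9, 253.8, 130.5]
tcp_rot: [-1.69, 1.39, -2.995]
contact_force: [-0.8, -0.3, -1.2]
grip_width: 54.9
```

Run:
```python
from h import *
for i in range(5): cap('wrist')
o,R,p=st();d=cap('wrist','w34')
cv2.imwrite('pics/c34.png',cv2.resize(d['color'][130:330,180:370],None,fx=3,fy=3,interpolation=cv2.INTER_CUBIC))
s=cap('side');cv2.imwrite('pics/s34.png',cv2.resize(s['color'][225:310,160:270],None,fx=7,fy=7,interpolation=cv2.INTER_CUBIC))
```

```text
t 26.8 p [545.6 255.  137. ] x [-0.165 -0.022 -0.986] y [ 0.951  0.262 -0.165] F [-0.6  0.1 -1.2] M [ 0.06 -0.09  0.01] g 55.2
```

View pics/s34.png

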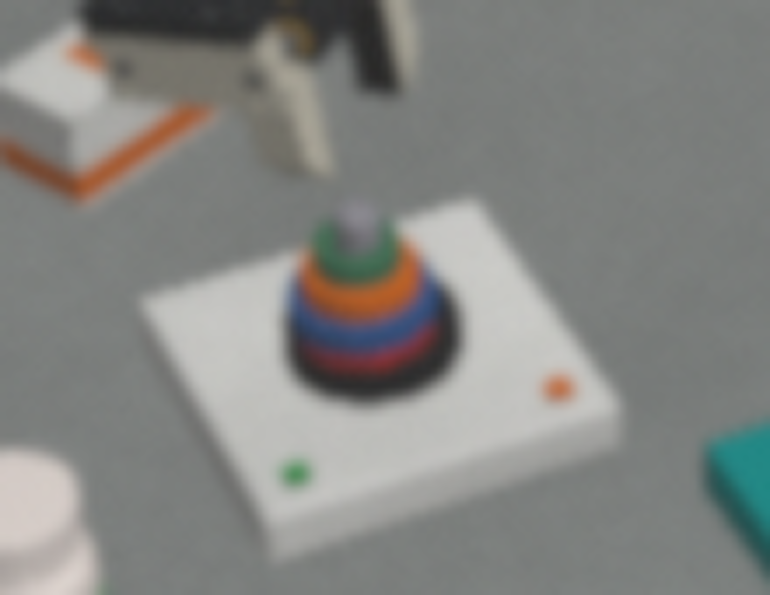

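View pics/c34.png

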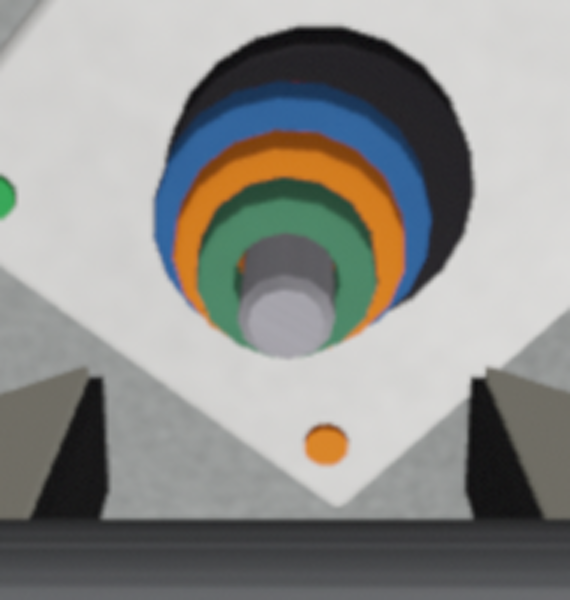

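Run:
```python
from h import *
o,R,p=st([537.4,254.0,110])
print(R[:,2], totool([537.4,254,95],p,R))
```

```text
t 26.9 p [545.3 254.8 136.3] x [-0.166 -0.023 -0.986] y [ 0.951  0.261 -0.166] F [-0.5 -0.4  0. ] M [-0.04 -0.06  0.04] g 55.1
tool delta [27.3 -3.3 -0.7]
[ 0.2614711  -0.96496375 -0.02185905] [42.1 -0.8 -0.3]
```

>>> send_rows:
  commands:
    - [[0.027, -0.003, -0.001, 0, 0.025]]

```text
time: 26.98
tool_pos: [540.9, 255.2, 113.4]
tcp_rot: [-1.711, 1.411, -3.015]
contact_force: [1.0, -0.2, 0.7]
grip_width: 51.5
```

Run:
```python
from h import *
for i in range(8): cap('wrist')
o,R,p=st([537.4,254.0,95]);d=cap('wrist','w35')
```

```text
t 27.38 p [538.4 254.6 111.2] x [-0.165 -0.022 -0.986] y [ 0.951  0.262 -0.165] F [-0.3  0.1  0.1] M [ 0.03 -0.08 -0.08] g 25.4
tool delta [16.1  1.6  0.7]
```

View pics/w35.png

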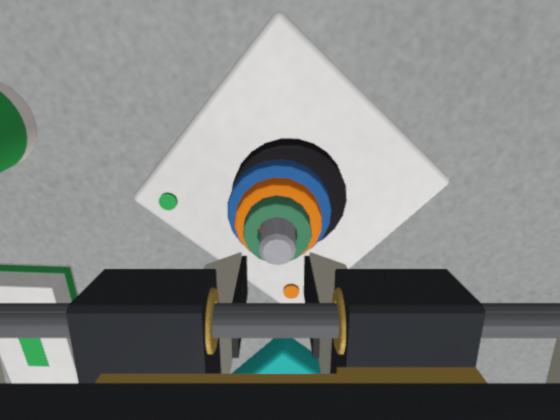

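>>> send_rows:
  commands:
    - [[0.016, 0.0016, 0.0004, 0, 0.025]]

```text
time: 27.52
tool_pos: [539.6, 254.9, 98.2]
tcp_rot: [-1.71, 1.411, -3.015]
contact_force: [0.6, 0.3, 0.0]
grip_width: 25.1
```

Run:
```python
from h import *
for i in range(5): cap('wrist')
o,R,p=st([537.4,254.0,87]);d=cap('wrist','w36')
```

```text
t 27.77 p [537.5 254.3  95.6] x [-0.164 -0.022 -0.986] y [ 0.951  0.261 -0.164] F [0.3 0.9 0.4] M [ 0.05 -0.15  0.  ] g 24.8
tool delta [8.5 1.2 0.5]
```

View pics/w36.png

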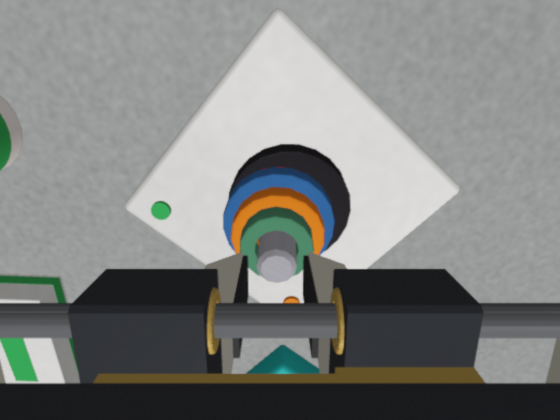

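>>> send_rows:
  commands:
    - [[0.005, 0.0008, 0, 0, 0.025]]

```text
time: 27.9
tool_pos: [538.4, 254.7, 92.0]
tcp_rot: [-1.707, 1.407, -3.011]
contact_force: [0.5, -0.6, 0.1]
grip_width: 25.1
```

Run:
```python
from h import *
for i in range(3): cap('wrist')
o,R,p=st()
```

```text
t 28.05 p [537.5 254.4  90.6] x [-0.164 -0.022 -0.986] y [ 0.951  0.262 -0.164] F [-0.3  0.5 -0.1] M [-0.   -0.11  0.01] g 24.9
```

>>> send_rows:
  commands:
    - [[0.002, 0.0003, 0, 0, 0.025]]

```text
time: 28.13
tool_pos: [537.7, 254.5, 88.9]
tcp_rot: [-1.704, 1.405, -3.009]
contact_force: [0.2, 0.5, -0.2]
grip_width: 24.8
```

Run:
```python
from h import *
for i in range(3): cap('wrist')
o,R,p=st()
```

```text
t 28.28 p [537.3 254.4  88.4] x [-0.164 -0.022 -0.986] y [ 0.951  0.262 -0.164] F [-0.8  0.1  1.3] M [ 0.05 -0.06 -0.  ] g 25.3
```

>>> send_rows:
  commands:
    - [[0.002, 0.0003, 0, 0, 0.025]]

```text
time: 28.37
tool_pos: [537.6, 254.5, 87.1]
tcp_rot: [-1.704, 1.405, -3.008]
contact_force: [-1.1, -1.0, 16.3]
grip_width: 25.2
```

Run:
```python
from h import *
for i in range(3): cap('wrist')
o,R,p=st()
```

```text
t 28.52 p [537.6 254.5  87.5] x [-0.163 -0.022 -0.986] y [ 0.951  0.262 -0.163] F [-0.4 -1.   6.1] M [-0.14  0.18  0.01] g 25.3
```

>>> send_rows:
  commands:
    - [[0.0025, 0.0004, 0, 0, 0.025]]

```text
time: 28.6
tool_pos: [537.9, 254.6, 86.9]
tcp_rot: [-1.704, 1.407, -3.008]
contact_force: [-5.5, -2.4, 20.6]
grip_width: 25.1
```

Run:
```python
from h import *
for i in range(4): 
    st();cap('wrist')
```

```text
t 28.6 p [537.9 254.6  86.9] x [-0.162 -0.022 -0.987] y [ 0.951  0.262 -0.162] F [-5.5 -2.4 20.6] M [-0.56  1.18 -0.05] g 25.1
t 28.65 p [537.8 254.6  87.1] x [-0.162 -0.022 -0.987] y [ 0.951  0.262 -0.162] F [-4.3 -1.7 14.1] M [-0.39  0.83  0.05] g 25.0
t 28.7 p [537.8 254.6  87.1] x [-0.162 -0.022 -0.987] y [ 0.951  0.262 -0.162] F [-3.1 -2.  13.3] M [-0.43  0.76  0.  ] g 25.0
t 28.75 p [537.8 254.5  87.1] x [-0.162 -0.022 -0.987] y [ 0.951  0.262 -0.162] F [-4.6 -1.9 12.9] M [-0.45  0.8  -0.01] g 25.4
```

>>> send_rows:
  commands:
    - [[-0.02, -0.0033, 0, 0, 0.025]]

```text
time: 28.88
tool_pos: [535.9, 253.5, 104.8]
tcp_rot: [-1.697, 1.401, -3.001]
contact_force: [-0.2, -0.1, -0.9]
grip_width: 24.9
```

Run:
```python
from h import *
for i in range(4): cap('wrist')
st()
```

```text
t 29.08 p [538.2 254.2 107.7] x [-0.161 -0.021 -0.987] y [ 0.952  0.262 -0.161] F [ 0.2 -0.1  0.3] M [ 0.02 -0.07  0.01] g 25.1
```

>>> send_rows:
  commands:
    - [[-0.035, -0.006, 0, 0, 0.025]]

```text
time: 29.17
tool_pos: [534.3, 252.2, 136.5]
tcp_rot: [-1.692, 1.394, -2.996]
contact_force: [-0.4, 0.2, 0.2]
grip_width: 25.1
```

Run:
```python
from h import *
for i in range(4): cap('wrist')
st()
```

```text
t 29.37 p [538.3 253.5 143.2] x [-0.16  -0.021 -0.987] y [ 0.952  0.262 -0.16 ] F [-0.3  0.1 -0.4] M [ 0.01 -0.12  0.  ] g 24.9
```

>>> send_rows:
  commands:
    - [[-0.03, -0.02, 0, 0, 0.025]]

```text
time: 29.45
tool_pos: [521.9, 247.9, 168.5]
tcp_rot: [-1.693, 1.396, -2.998]
contact_force: [-1.7, -0.4, -0.2]
grip_width: 25.1
```

Run:
```python
from h import *
for i in range(5): cap('wrist')
st();d=cap('wrist','w37');s=cap('side')
cv2.imwrite('pics/c37.png',np.hstack([cv2.resize(d['color'][60:260,180:370],(380,400),interpolation=cv2.INTER_CUBIC),cv2.resize(s['color'][235:310,165:240],(400,400),interpolation=cv2.INTER_CUBIC)]))
hsv=cv2.cvtColor(d['color'],cv2.COLOR_BGR2HSV)
# heights: widths of rings vs predicted hull areas; centres at home heights
for c,z in(('green',80),('orange',68),('blue',56)):
    u=proj(d,[544.1,255.4,z])[0]; m,cc=mask(d,c,u); r=RG[c][1]
    x,y,w,h=cv2.boundingRect(m.astype(np.uint8)); 
    for dz in(0,4):
        q=proj(d,cyl((544.1,255.4),r,z-6+dz,z+6+dz)); print(c,dz,'obs',x,y,w,h,'pred',q.min(0).round(1),np.ptp(q,axis=0).round(1))
```

```text
t 29.7 p [523.7 248.7 174.8] x [-0.161 -0.022 -0.987] y [ 0.952  0.262 -0.161] F [ 0.  -0.  -1.1] M [ 0.02 -0.09 -0.02] g 24.7
green 0 obs 250 136 53 53 pred [249.2 134.3] [55.6 57.8]
green 4 obs 250 136 53 53 pred [248.7 135.8] [56.4 58.6]
orange 0 obs 242 123 70 70 pred [241.8 121. ] [71.  72.2]
orange 4 obs 242 123 70 70 pred [241.2 122.3] [72.  73.2]
blue 0 obs 236 108 85 81 pred [235.1 108.6] [85.2 85.7]
blue 4 obs 236 108 85 81 pred [234.4 109.7] [86.3 86.8]
```

View pics/c37.png

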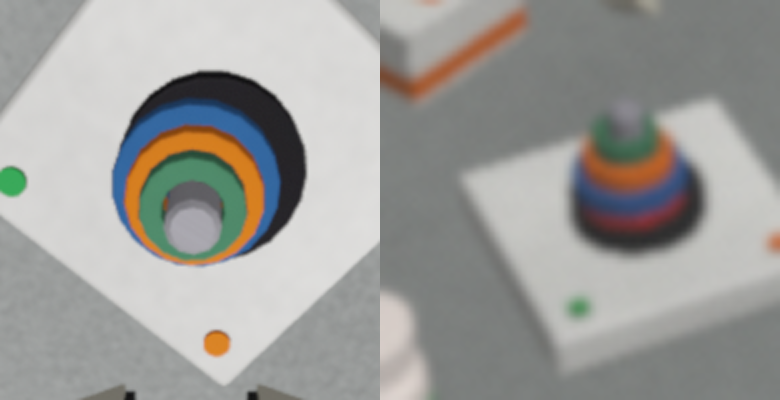

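The stack is flat, in order and clear of the gripper. The stop was hard at the height expected for home, so I'm handing in.

Run:
```python
from plant import close_job
print(close_job())
```

```text
the job is handed in; nothing more can be done
None
```

The blue, orange and green rings are on the spindle of the smaller white unwinder in that order. I let go of each one before fetching the next. The stack is pressed home and the job was handed in at about 30 s; no verdict was reported.

- **Pressed home:** I pressed with the green ring still gripped, let go, then pressed again with the fingertips either side of the spindle. They met the ring at the height expected for the home position, with a top face near 86 mm. At 13–21 N nothing moved further, where about 8 N moves the disc. That was the highest force measured in the whole job.
- **Final pictures:** The wrist and side views show the rings flat, in order and about centred on the spindle, with the gripper clear. The wrist image alone was too coarse to confirm the last 1–2 mm of height, so that rests on the press and the fingertip contact height. I did not recheck the neighbouring things at the end, but the arm registered no contact with them.
- **What disagreed:**
  - The gripper slowly leaned over during the job, to about 0.17 rad at the end. I corrected the moves for it, and the rings still seated flat.
  - The scene and side cameras differed by up to about 5 mm on the rings and about 10 mm on the unwinder. I relied on the wrist camera for positions and on touch for the final fit.

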